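# Load, latch and start the lid dryer

## Robot

A 6-joint arm with a two-finger parallel gripper is mounted at the origin on a cart in front of the work surface, level with it; the furniture and walls round the work are solid. World frame = base frame: x ahead of the robot, y to its left, z up, the work surface at z = 0. Lengths are in m, angles in rad, forces in N, time in s.
With the tool pointing down it reaches from about 0.3 to 0.875 m from the base axis. Payload 6.4 kg.
Tool frame: the origin (TCP) lies where the fingers leave the gripper's body, on its centre line; the fingertips stand 73 mm ahead of it and the grasp point (between the pads) lies 54 mm ahead of it (ctrl.pinch_z is the distance from the TCP to the grasp point, in m); z points along the fingers, y is the direction in which the jaws open and shut (so a half turn about z gives the same grasp; the last joint's range is limited). The gripper opens to 85 mm and grips with 20 to 120 N. Pads are 22 mm wide; open, the fingers measure 114 mm over their backs; the gripper's body (76 mm by 85 mm) begins 54 mm behind the grasp point. The pads swing forward as they close: fully open they stand 13 mm farther back than shut.
Start: joints at [1.009, 0.181, 1.607, -0, 1.354, -0.206], TCP at [0.2, 0.539, 0.304] pointing down, gripper open.
Joint ranges: [-2.99, 2.99], [-0.89, 2.07], [0.3, 2.58], [-1.14, 4.28], [0, 2.63], [-3.12, 3.12]. Speed limits (rad/s): [2.57, 2.57, 3.01, 3.14, 3.14, 3.14].

## Interface

Orientations are given as a unit quaternion [w, x, y, z].
In Python, from bench import ctrl, camera, camera_model gives the robot as it stands.
- The arm moves only by the tool arm_command, never from a script. Its argument "series" is a list of rows, each a list of 7 numbers: the shift along the tool's x, y, z in m, then the turn, a rotation vector about the tool's x, y, z in degrees, then the finger opening in m, from 0 to 0.0854. In form: [[tx, ty, tz, rx, ry, rz, gripper], ...]. A call has exactly 5 rows; each row is the pose to reach, as a shift and turn from the pose commanded when the call began, along the tool's axes at that moment; what a row does not reach only later rows make up. A row lasts 1/10 s, in which the tool goes at most 50 mm and 8.59 degrees, less where a joint would pass 70% of its speed; a pose out of reach is approached as far as the arm can. A call with a gripper value outside its range is refused whole. The fingers move at their own pace and stop on an object; the grip force is fixed at half the most. Time passes only in rows, so rows that repeat a pose let the fingers close, or fill a call up. It gives the time, the measured TCP pose, the force and the opening at its end, in the units of the state.
- ctrl.get_obs(): the state, without advancing time (a new reading comes with each control period).
- camera(name): name is "scene" or "top" or "wrist"; returns (picture, depth): 420x560x3 uint8, red, green, blue; 420x560 float32, m along the optical axis (not along the pixel's ray), 0 where there is no reading.
- camera_model(name): a dict with "K" (3x3 intrinsics, pixels), "position" and "attitude" of the camera in the world. Camera axes: x right, y down, z forward; pixel columns grow to the right and rows downward; lengths in m; the calibration is good to about 2 mm. A picture is of the moment at which its call begins: read the wrist's pose just before it. camera_model takes no time and is no camera call; for the wrist camera it gives the pose at the moment of the call.
- ctrl.hand_in(): hands the job in, once; it reports no verdict.
The state is a dict: "time_s": time; "q": joint angles; "dq": joint speeds; "joint_efforts": joint torques, N m; "eef_pos": TCP position; "eef_rot": TCP orientation; "wrist_force": force on the tool from outside, world axes, zero at the start; "torque": the same for the moment, N m; "opening": opening from 0.0 (shut) to 1.0 (fully open).
Only numpy, scipy, OpenCV 4.12 (cv2) and the standard library are available. Lean on these libraries where they do the work, as an engineer would, in place of code of your own. Each camera call takes 0.05 s, during which the arm holds its last target. There are 200 camera calls.

## Task

Stand the two or three loose teapot lids at the left end of the bench upright in the drying box's chamber, slide its hatch shut, hook the draw latch's loop over the keeper on the hatch and press the lever down over centre until it lies flat. Only then start the dryer: press the round button, then the square one, then the bar-shaped one, each fully down, one at a time and let go again.

Things in the scene. Friction and masses are not known exactly. Their poses are not given: they have to be found in the camera images.
- dryer: grey bench drying box, 305 x 274 mm in plan, bolted down. Origin: on the table under the chamber's middle; its x axis runs from its front (the operator's side, local x = -175 mm) to its back (+130 mm), y to the left, z up. The front part, from x = -175 to -62 mm, is a solid deck 75 mm high that carries the latch and the switches; behind it lies the chamber, closed by a hatch whose top is 74 mm high
- chamber (a point): middle of the chamber's floor, 20 mm above the table; axes as the drying box. The chamber is a plain trough open at the top, 116 mm along x and 258 mm along y, 43 mm deep up to the hatch's underside: three lids stand in it side by side in one row along y, 86 mm apart; they cannot be stacked
- hatch (a joint): sliding hatch (m): 0 shut, grows to 0.12 as it slides back along the box's +x; its front edge, 62 mm ahead of the box's origin when shut, then lays the chamber bare from the front. It drags with about 3 N and stays where it is left
- hatch_handle (a point): middle of the hatch's bar handle: a round bar 10 mm thick, 80 mm long along the box's y, its axis 28 mm above the hatch's top; moves with the hatch
- keeper (a point): top of the keeper on the hatch, in line with the latch: an upright steel tongue 20 mm wide (y), 5 mm thick (x), standing 15 mm above the hatch's top, with a small lip to the rear at its top (to 6.5 mm behind this point); the loop's bar must lie on the hatch behind it (+x side). Moves with the hatch
- pivot (a point): axis of the latch's lever, 16 mm above the deck, parallel to the box's y axis
- lever (a joint): lever of the draw latch (rad): 0 lies flat on the deck, pointing to the box's front; grows as it is raised, upright near 1.57, stop at 2.0 (leaning to the rear). It turns about the pivot and stays where it is left. The loop reaches behind the keeper only with the lever above about 1.6 and the hatch within 5 mm of shut
- lever_tip (a point): upper face near the free end of the lever, 66 mm from the pivot, 5 mm above the pivot when flat; the lever is 22 mm wide, 6 mm thick. Pushing it over centre takes under 10 N here
- loop_bar (a point): middle of the cross bar of the latch's wire loop: bar 8 mm thick, 39 mm long along the box's y. The loop is hinged on the lever 22 mm from the pivot; the bar swings about that hinge at 100 mm (the two side wires leave 33 mm between them) and moves with the lever. Within 60 degrees to 120 degrees of elevation it stays where it is left; lower it drops by its own weight, so do not knock it down while the hatch is open: it would hang in the chamber and stop the hatch
- bail (a joint): stretch of the loop's spring (m), 0 slack; about 0.006 when the loop is hooked and the lever flat (2.5 N per mm)
- round_button_top (a point): middle of the top of the round switch: round cap, 26 mm across, on its own 42 mm square module 14 mm high on the deck; the cap stands 9 mm above the module. The three modules change places from start to start, in one row along the box's y, 52 mm apart
- round_button (a joint): travel of the round button (m): 0 up, 0.005 fully pressed (5 N), springs back
- square_button_top (a point): middle of the top of the square switch: square cap, 24 mm, on its own 42 mm square module 14 mm high on the deck; the cap stands 9 mm above the module. The three modules change places from start to start, in one row along the box's y, 52 mm apart
- square_button (a joint): travel of the square button (m): 0 up, 0.005 fully pressed (5 N), springs back
- bar_button_top (a point): middle of the top of the bar switch: narrow bar cap, 37 x 11 mm, long side along the box's x, on its own 42 mm square module 14 mm high on the deck; the cap stands 9 mm above the module. The three modules change places from start to start, in one row along the box's y, 52 mm apart
- bar_button (a joint): travel of the bar button (m): 0 up, 0.005 fully pressed (5 N), springs back
- lid_a_knob (a point): middle of the knob of a brown unfired teapot lid, 80 mm across and 34 mm high; the knob is 20 mm wide and 15 mm high and this point lies 26.5 mm above the lid's underside; take it by the knob. Axes of the lid, z up. One of the three lids may be absent
- lid_b_knob (a point): middle of the knob of a brown unfired teapot lid, 80 mm across and 34 mm high; the knob is 20 mm wide and 15 mm high and this point lies 26.5 mm above the lid's underside; take it by the knob. Axes of the lid, z up. One of the three lids may be absent
- lid_c_knob (a point): middle of the knob of a brown unfired teapot lid, 80 mm across and 34 mm high; the knob is 20 mm wide and 15 mm high and this point lies 26.5 mm above the lid's underside; take it by the knob. Axes of the lid, z up. One of the three lids may be absent

How it is judged:
On the way, in this order (a step that is already met when the one before it is completed fails the run):
1. all lids stand in the chamber and the hatch is shut to within 8 mm (x of lid_a_knob in the frame of chamber between -0.024 and 0.024 m and y of lid_a_knob in the frame of chamber between -0.097 and 0.097 m and z of each of lid_a_knob, lid_b_knob, lid_c_knob in the frame of chamber below 0.034 m and angle between each of lid_a_knob, lid_b_knob, lid_c_knob's own z axis and vertical below 0.25 rad and x of lid_b_knob in the frame of chamber between -0.024 and 0.024 m and y of lid_b_knob in the frame of chamber between -0.097 and 0.097 m and x of lid_c_knob in the frame of chamber between -0.024 and 0.024 m and y of lid_c_knob in the frame of chamber between -0.097 and 0.097 m and value of joint hatch below 0.008 m), for 0.2 s.
2. the loop is hooked and under tension, the lever flat, the hatch drawn shut (value of joint lever below 0.08 rad and value of joint bail above 0.003 m and value of joint hatch below 0.003 m), for 0.2 s.
3. the round button is fully pressed (value of joint round_button above 0.0035 m and value of joint each of square_button, bar_button below 0.0015 m), for 0.02 s.
4. the square button is fully pressed (value of joint square_button above 0.0035 m and value of joint each of round_button, bar_button below 0.0015 m), for 0.02 s.
5. the bar button is fully pressed (value of joint bar_button above 0.0035 m and value of joint each of round_button, square_button below 0.0015 m), for 0.02 s.
At the end, for the whole second after the job is handed in: every lid present stands upright (within 0.25 rad) on the chamber's floor, the hatch is within 3 mm of shut, the loop is hooked on the keeper with its spring stretched more than 3 mm, the lever is within 0.08 rad of flat, all buttons are up again, everything at rest (all of step 2 and x of lid_a_knob in the frame of chamber between -0.024 and 0.024 m and y of lid_a_knob in the frame of chamber between -0.097 and 0.097 m and z of each of lid_a_knob, lid_b_knob, lid_c_knob in the frame of chamber below 0.034 m and angle between each of lid_a_knob, lid_b_knob, lid_c_knob's own z axis and vertical below 0.25 rad and x of lid_b_knob in the frame of chamber between -0.024 and 0.024 m and y of lid_b_knob in the frame of chamber between -0.097 and 0.097 m and x of lid_c_knob in the frame of chamber between -0.024 and 0.024 m and y of lid_c_knob in the frame of chamber between -0.097 and 0.097 m and value of joint each of round_button, square_button, bar_button below 0.0015 m and linear speed of each of lid_a, lid_b, lid_c below 0.03 m/s); the robot touches nothing.
It fails at once if a button is pressed before the latch is closed (value of joint lever above 0.3 rad and value of joint any of round_button, square_button, bar_button above 0.0035 m).
It fails at once if two buttons are pressed at once (value of joint each of round_button, square_button above 0.003 m or value of joint each of round_button, bar_button above 0.003 m or value of joint each of square_button, bar_button above 0.003 m).
Of lid_a, lid_b, lid_c only 2 to 3 are there at a start; the rules pass over those that are not, and their reading is None.
At some moment in a run one of lid_a, lid_b, lid_c may be knocked a few centimetres aside while the robot is not near it.
It also fails if it takes over 208 s, if anything falls off the work surface, if the arm or the gripper's body presses on something with over 40 N, if the wrist force passes 120 N, or if a joint passes its speed limit or range.

## Working session

There is one attempt and no reset: what is moved stays moved. The work goes in short steps, Python scripts to look and compute and a tool call to move; the robot and the scene stay as the last step left them, time stands still between calls to the robot, and variables do not carry over. Pictures are saved under pics/ and viewed, about 12 in all and at most 16, crops included, and the job is handed in when it is done.

Besides the shell and the picture viewer there is one more tool, called after "Emit:" as name([rows], argument=value, ...), one row to a line, values as JSON. arm_command: Moves the arm, as the interface text tells. Its arguments: {"type":"object","properties":{"series":{"type":"array","items":{"type":"array","items":{"type":"number"}}}},"required":["series"]}

```bash
mkdir -p pics; ls
cat > h.py <<'E'
import numpy as np, cv2
from scipy.spatial.transform import Rotation as R
from bench import ctrl, camera, camera_model
def rot(a):
    a=np.array(a,float)
    return a if a.shape==(3,3) else R.from_quat([a[1],a[2],a[3],a[0]]).as_matrix()
def cam(n):
    m=camera_model(n); p,d=camera(n)
    return p,d,np.array(m["K"]),np.array(m["position"]),rot(m["attitude"])
def cloud(d,K,t,A):
    v,u=np.mgrid[:d.shape[0],:d.shape[1]]
    P=np.stack([(u-K[0,2])/K[0,0]*d,(v-K[1,2])/K[1,1]*d,d],-1)
    return P@A.T+t
def save(n,p): cv2.imwrite("pics/"+n+".png",p[:,:,::-1])
E
python3 - <<'E'
from h import *
for n in("scene","top"):
    p,d,K,t,A=cam(n); save(n+"1",p); np.savez("/tmp/"+n+".npz",p=p,d=d,K=K,t=t,A=A); print(n,t,A[:,2],K[0,0],(d>0).mean())
o=ctrl.get_obs(); print(o["eef_pos"],o["eef_rot"],o["time_s"],o["opening"])
print(camera_model("wrist"))
E
```

```text
pics
scene [-0.07170357 -0.49747317  0.66264737] [ 0.67123372  0.41475114 -0.6143507 ] 429.303307716525 0.9913095238095239
top [ 0.40657478 -0.15816403  0.97695562] [ 0.14034699  0.00981763 -0.9900537 ] 408.36702462218636 0.996016156462585
[0.20009088 0.53866469 0.30307919] [-2.97683212e-04  1.76993018e-01  9.84211787e-01 -7.35917957e-04] 0.1 0.9992235599178583
{'K': array([[344.49700221,   0.        , 282.63930859],
       [  0.        , 344.49700221, 211.98040421],
       [  0.        ,   0.        ,   1.        ]]), 'position': array([0.1338455 , 0.56386657, 0.37317737]), 'attitude': array([0.11586618, 0.81286949, 0.56518216, 0.07992093])}
```

View pics/top1.png

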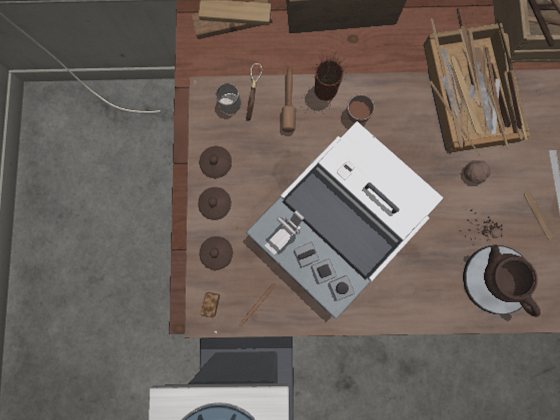

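View pics/scene1.png

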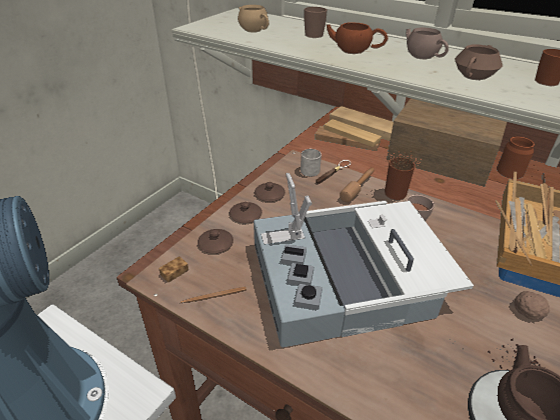

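Top view: three lids at about (215,162), (214,203) and (215,253). The dryer is turned about 40°, with the hatch open. The bar button is at (306,254), square at (324,271) and round at (342,288). The lever and loop stand up at (285,230).

```bash
cat > loc.py <<'E'
from h import *
z=np.load("/tmp/top.npz"); p,d,K,t,A=[z[k] for k in "pdKtA"]; C=cloud(d,K,t,A)
print("table z",np.median(C[300:310,420:450,2]))
hsv=cv2.cvtColor(p,cv2.COLOR_RGB2HSV)
print("deck hsv",hsv[290,315],hsv[245,275],C[290,315],"hatch",hsv[180,340],C[180,340],"floor",C[220,330])
# lids
Z=C[...,2]
for (u,v) in((215,162),(214,203),(215,253)):
    w=C[v-18:v+19,u-18:u+19].reshape(-1,3)
    k=w[(w[:,2]>.024)&(w[:,2]<.06)]; l=w[w[:,2]>.006]
    print("lid",u,v,"knob",k.mean(0),len(k),k[:,2].max(),"lid",(l.min(0)+l.max(0))/2)
m=((Z>.068)&(Z<.082)); m[:, :230]=0; m[:,450:]=0;m[:115]=0;m[330:]=0
white=hsv[...,2]>150
for nm,mm in(("deck",m&~white),("hatch",m&white)):
    mm=cv2.morphologyEx(mm.astype(np.uint8),cv2.MORPH_CLOSE,np.ones((3,3)))
    n,l,s,c=cv2.connectedComponentsWithStats(mm); i=1+s[1:,4].argmax()
    v,u=np.nonzero(l==i); q=C[v,u,:2].astype(np.float32); q=q[(abs(C[v,u,2]-.075)<.006)]
    r=cv2.minAreaRect(q*1000); print(nm,r,cv2.boxPoints(r).tolist())
E
python3 loc.py
```

```text
table z 0.00027946808095175024
deck hsv [100  20 151] [170   6 119] [ 0.36834369 -0.22241965  0.07387589] hatch [120   3 225] [ 0.61212211 -0.28553407  0.0726025 ] floor [ 0.52806539 -0.26597624  0.01999178]
lid 215 162 knob [0.67913721 0.0077612  0.03215872] 57 0.036765284183556846 lid [ 0.56237997 -0.0559351   0.49148471]
lid 214 203 knob [0.57682523 0.00950585 0.0316868 ] 62 0.03651095871580157 lid [ 0.51097434 -0.05424987  0.49149572]
lid 215 253 knob [0.45679725 0.00517115 0.03189557] 64 0.03594929831051352 lid [ 0.45121046 -0.05746944  0.49149068]
deck ((443.2214660644531, -208.5620574951172), (273.90740966796875, 114.69091796875), 45.61499786376953) [[306.4433288574219, -266.3250427246094], [388.4078674316406, -346.5486145019531], [579.9996337890625, -150.799072265625], [498.0350646972656, -70.57550048828125]]
hatch ((533.1268920898438, -296.2727966308594), (274.743408203125, 357.8863830566406), 45.2364616394043) [[309.3390808105469, -267.8006591796875], [563.4451904296875, -519.8179931640625], [756.9146728515625, -324.74493408203125], [502.80859375, -72.72760009765625]]
```

```bash
cat >> h.py <<'E'
yaw=np.radians(-44.4); O=np.array([.5279,-.2915,0]); B=R.from_euler('z',yaw).as_matrix()
def toB(P): return (P-O)@B
def toW(P): return np.asarray(P)@B.T+O
E
cat > lat.py <<'E'
from h import *
for n in("top","scene"):
    z=np.load(f"/tmp/{n}.npz"); p,d,K,t,A=[z[k] for k in "pdKtA"]; L=toB(cloud(d,K,t,A))
    print(n)
    inb=(abs(L[...,1])<.14)&(L[...,0]>-.18)&(L[...,0]<.26)
    m=inb&(L[...,2]>.082)&(L[...,2]<.3)
    nn,l,s,c=cv2.connectedComponentsWithStats(m.astype(np.uint8))
    for i in range(1,nn):
        if s[i,4]>8:
            q=L[l==i]; print(s[i,4],"px",c[i].round(),"min",q.min(0).round(3),"max",q.max(0).round(3),"med",np.median(q,0).round(3))
    if n=="scene":
        q=L[m&(L[...,1]>.03)&(L[...,0]<.03)]
        for a in np.arange(.08,.26,.01):
            k=q[(q[:,2]>=a)&(q[:,2]<a+.01)]
            if len(k): print(round(a,2),len(k),"x",k[:,0].min().round(3),k[:,0].max().round(3),"y",k[:,1].min().round(3),k[:,1].max().round(3))
        c=cv2.resize(p[165:325,235:475],None,fx=3.3,fy=3.3,interpolation=cv2.INTER_CUBIC); save("crop1",c)
    h=inb&(abs(L[...,2]-.074)<.004)&(cv2.cvtColor(p,cv2.COLOR_RGB2HSV)[...,2]>190)&(abs(L[...,1])<.1)
    print("hatch front x",np.percentile(L[h][:,0],[1,3,10,99]))
E
python3 lat.py
```

```text
top
42 px [350. 165.] min [0.088 0.06  0.083] max [0.098 0.079 0.091] med [0.092 0.069 0.089]
211 px [383. 196.] min [ 0.079 -0.074  0.083] max [0.09  0.014 0.11 ] med [ 0.084 -0.03   0.106]
327 px [292. 222.] min [-0.118  0.046  0.084] max [-0.073  0.093  0.218] med [-0.097  0.07   0.157]
375 px [306. 254.] min [-0.145 -0.021  0.083] max [-0.093  0.031  0.101] med [-0.119  0.005  0.09 ]
384 px [324. 270.] min [-0.144 -0.074  0.084] max [-0.092 -0.02   0.101] med [-0.119 -0.046  0.09 ]
396 px [342. 287.] min [-0.145 -0.125  0.083] max [-0.092 -0.073  0.101] med [-0.119 -0.098  0.09 ]
hatch front x [-0.14612022 -0.12504716  0.05965688  0.18238838]
scene
650 px [297. 209.] min [-0.118  0.044  0.082] max [-0.073  0.092  0.217] med [-0.103  0.06   0.142]
41 px [383. 218.] min [0.087 0.058 0.083] max [0.097 0.079 0.092] med [0.091 0.068 0.089]
272 px [402. 247.] min [ 0.079 -0.077  0.082] max [0.089 0.013 0.109] med [ 0.082 -0.04   0.105]
1342 px [302. 276.] min [-0.147 -0.127  0.082] max [-0.093  0.031  0.101] med [-0.122 -0.059  0.09 ]
0.08 38 x -0.127 -0.092 y 0.031 0.083
0.09 74 x -0.111 -0.092 y 0.051 0.084
0.1 28 x -0.104 -0.089 y 0.048 0.079
0.11 43 x -0.103 -0.087 y 0.045 0.09
0.12 58 x -0.106 -0.084 y 0.045 0.087
0.13 63 x -0.107 -0.083 y 0.044 0.089
0.14 67 x -0.107 -0.079 y 0.044 0.09
0.15 65 x -0.109 -0.074 y 0.045 0.089
0.16 62 x -0.11 -0.073 y 0.045 0.089
0.17 25 x -0.112 -0.105 y 0.047 0.09
0.18 25 x -0.113 -0.108 y 0.046 0.088
0.19 19 x -0.115 -0.109 y 0.046 0.088
0.2 16 x -0.117 -0.11 y 0.045 0.089
0.21 68 x -0.118 -0.11 y 0.045 0.092
hatch front x [-0.14782601 -0.12719292  0.05805607  0.18277646]
```

View pics/crop1.png

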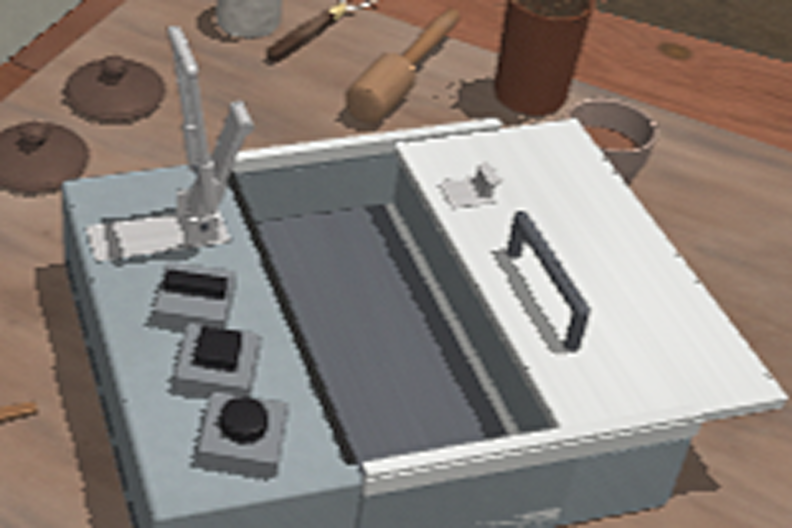

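The crop shows the lever leaning back at about 1.85 rad and the loop upright. The hatch is fully open, with the keeper in line with the latch at box y≈0.068. I'll turn the tool so that tool x is box y and tool y is box x.

Emit:
arm_command([
  [0, 0, 0, 0, 0, 8.5, 0.05],
  [0, 0, 0, 0, 0, 17, 0.05],
  [0, 0, 0, 0, 0, 25.5, 0.05],
  [0, 0, 0, 0, 0, 34, 0.05],
  [0, 0, 0, 0, 0, 42, 0.05],
])

```text
time_s: 0.6
eef_pos: [0.2001, 0.5387, 0.3033]
eef_rot: [-0.0, 0.52, 0.854, -0.001]
wrist_force: [0.4, 1.1, 0.3]
opening: 0.585
```

Emit:
arm_command([
  [0, 0, 0, 0, 0, 8.5, 0.05],
  [0, 0, 0, 0, 0, 17, 0.05],
  [0, 0, 0, 0, 0, 25.5, 0.05],
  [0, 0, 0, 0, 0, 34, 0.05],
  [0, 0, 0, 0, 0, 42, 0.05],
])

```text
time_s: 1.1
eef_pos: [0.2001, 0.5388, 0.3033]
eef_rot: [0.0, 0.792, 0.611, -0.001]
wrist_force: [0.5, -0.1, 0.3]
opening: 0.588
```

Emit:
arm_command([
  [0, 0, 0, 0, 0, 8.5, 0.05],
  [0, 0, 0, 0, 0, 17, 0.05],
  [0, 0, 0, 0, 0, 25.5, 0.05],
  [0, 0, 0, 0, 0, 30, 0.05],
  [0, 0, 0, 0, 0, 30, 0.05],
])

```text
time_s: 1.6
eef_pos: [0.2002, 0.5388, 0.3034]
eef_rot: [0.0, 0.922, 0.387, -0.0]
wrist_force: [0.3, 0.0, -0.8]
opening: 0.589
```

```bash
cat > go.py <<'E'
# usage: go.py x y z [x y z ...] targets of TCP in box axes -> shift in tool axes; "w" first = world xy
import sys
from h import *
def go(args,quiet=False):
    w=args[0]=="w"; v=np.array([float(a) for a in args[1 if w else 0:]]).reshape(-1,3)
    o=ctrl.get_obs(); p=np.array(o["eef_pos"]); T=rot(o["eef_rot"])
    X=R.from_euler('z',yaw).as_matrix()
    D=np.stack([X[:,1],X[:,0],[0,0,-1]],1)  # desired tool: x=box y, y=box x, z down
    print("t",round(o["time_s"],2),"world",p.round(4),"box",toB(p).round(4),"open",round(o["opening"]*85.4,1),"F",np.round(o["wrist_force"],1),"turn",np.degrees(R.from_matrix(T.T@D).as_rotvec()).round(2))
    for q in v:
        q=q if w else toW(q)
        s=T.T@(q-p); print("target",q.round(3),"shift",s.round(4),"rows",round(np.linalg.norm(s)/.05,1)); p=q
if __name__=="__main__": go(sys.argv[1:])
E
python3 go.py w .457 .005 .2 .457 .005 .094
```

```text
t 1.6 world [0.2002 0.5388 0.3034] box [-0.8151  0.3639  0.3034] open 50.3 F [ 0.3  0.  -0.8] turn [ 0.01  0.05 -0.02]
target [0.457 0.005 0.2  ] shift [-0.2014  0.557   0.1037] rows 12.0
target [0.457 0.005 0.094] shift [ 1.00e-04 -0.00e+00  1.06e-01] rows 2.1
```

Emit:
arm_command([
  [-0.0165, 0.0465, 0, 0, 0, 0, 0.05],
  [-0.033, 0.093, 0, 0, 0, 0, 0.05],
  [-0.05, 0.139, 0, 0, 0, 0, 0.05],
  [-0.067, 0.186, 0, 0, 0, 0, 0.05],
  [-0.084, 0.232, 0, 0, 0, 0, 0.05],
])

```text
time_s: 2.1
eef_pos: [0.3075, 0.3149, 0.3038]
eef_rot: [0.0, 0.921, 0.389, 0.0]
wrist_force: [0.7, 0.5, -0.8]
opening: 0.585
```

Emit:
arm_command([
  [-0.0165, 0.0465, 0, 0, 0, 0, 0.05],
  [-0.033, 0.093, 0, 0, 0, 0, 0.05],
  [-0.05, 0.139, 0, 0, 0, 0, 0.05],
  [-0.067, 0.186, 0, 0, 0, 0, 0.05],
  [-0.084, 0.232, 0, 0, 0, 0, 0.05],
])

```text
time_s: 2.6
eef_pos: [0.4147, 0.0924, 0.3041]
eef_rot: [0.0, 0.921, 0.389, 0.0]
wrist_force: [0.4, 1.5, -0.4]
opening: 0.589
```

Emit:
arm_command([
  [-0.017, 0.046, 0, 0, 0, 0, 0.05],
  [-0.033, 0.093, 0, 0, 0, 0, 0.05],
  [-0.033, 0.093, 0.05, 0, 0, 0, 0.05],
  [-0.033, 0.093, 0.07, 0, 0, 0, 0.05],
  [-0.033, 0.093, 0.07, 0, 0, 0, 0.05],
])

```text
time_s: 3.1
eef_pos: [0.4555, 0.0057, 0.2304]
eef_rot: [-0.002, 0.922, 0.388, -0.003]
wrist_force: [0.6, 0.6, 0.1]
opening: 0.585
```

```bash
cat > wr.py <<'E'
import sys
from h import *
p,d,K,t,A=cam("wrist"); save(sys.argv[1],p); C=cloud(d,K,t,A); 
m=(C[...,2]>.024)&(C[...,2]<.04)&(C[...,0]>.3)&(C[...,1]>-.06)&(d>.05)
n,l,s,c=cv2.connectedComponentsWithStats(m.astype(np.uint8))
for i in range(1,n):
    if s[i,4]>40: q=C[l==i]; print(s[i,4],c[i].round(),q.mean(0).round(4),((q.min(0)+q.max(0))/2).round(4),q[:,2].max().round(3))
E
python3 wr.py w1; python3 go.py w .457 .005 .094
```

```text
654 [395.  86.] [0.575  0.0132 0.0321] [0.5761 0.0126 0.0313] 0.036
496 [283. 200.] [0.4566 0.0087 0.0321] [0.4558 0.008  0.0312] 0.035
t 3.15 world [0.4568 0.0058 0.2327] box [-0.2588  0.1626  0.2327] open 50.0 F [0.  0.2 0.5] turn [-0.18  0.11  0.08]
target [0.457 0.005 0.094] shift [-0.0002  0.0011  0.1387] rows 2.8
```

View pics/w1.png

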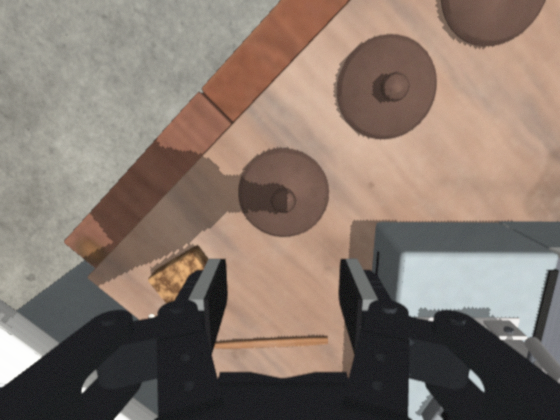

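Wrist view: the nearest lid is under the tool, knob at (283,200), the next at (396,86). I'll descend and grip.

Emit:
arm_command([
  [0, 0, 0.05, 0, 0, 0, 0.05],
  [0, 0, 0.1, 0, 0, 0, 0.05],
  [0, 0, 0.125, 0, 0, 0, 0.05],
  [0, 0, 0.139, 0, 0, 0, 0.05],
  [0, 0, 0.139, 0, 0, 0, 0.05],
])

```text
time_s: 3.65
eef_pos: [0.4577, 0.0062, 0.0946]
eef_rot: [-0.0, 0.921, 0.389, -0.001]
wrist_force: [-0.4, 0.7, 0.1]
opening: 0.589
```

Emit:
arm_command([
  [0, 0, 0, 0, 0, 0, 0.035],
  [0, 0, 0, 0, 0, 0, 0.02],
  [0, 0, 0, 0, 0, 0, 0.01],
  [0, 0, 0, 0, 0, 0, 0.01],
  [0, 0, 0, 0, 0, 0, 0.01],
])

```text
time_s: 4.15
eef_pos: [0.4592, 0.0057, 0.097]
eef_rot: [0.001, 0.922, 0.388, 0.001]
wrist_force: [-1.0, 1.3, 7.4]
opening: 0.196
```

Emit:
arm_command([
  [0, 0, 0, 0, 0, 0, 0.01],
  [0, 0, -0.02, 0, 0, 0, 0.01],
  [0, 0, -0.04, 0, 0, 0, 0.01],
  [0, 0, -0.04, 0, 0, 0, 0.01],
  [0, 0, -0.04, 0, 0, 0, 0.01],
])

```text
time_s: 4.65
eef_pos: [0.4584, 0.0056, 0.1357]
eef_rot: [0.001, 0.922, 0.388, 0.001]
wrist_force: [-1.7, -0.2, -1.7]
opening: 0.199
```

```bash
python3 - <<'E'
from h import *
p,d,K,t,A=cam("wrist"); save("w2",p)
E
python3 go.py -.2588 .1626 .36 0 -.086 .36 0 -.086 .17 0 -.086 .117
```

```text
t 4.7 world [0.4577 0.0058 0.1349] box [-0.2581  0.1633  0.1349] open 16.5 F [-0.  -0.2 -0.5] turn [ 0.03 -0.02  0.02]
target [0.457 0.006 0.36 ] shift [-0.0006 -0.0005 -0.2251] rows 4.5
target [ 0.468 -0.353  0.36 ] shift [-2.487e-01  2.587e-01  1.000e-04] rows 7.2
target [ 0.468 -0.353  0.17 ] shift [-1.0e-04 -1.0e-04  1.9e-01] rows 3.8
target [ 0.468 -0.353  0.117] shift [-0.    -0.     0.053] rows 1.1
```

View pics/w2.png

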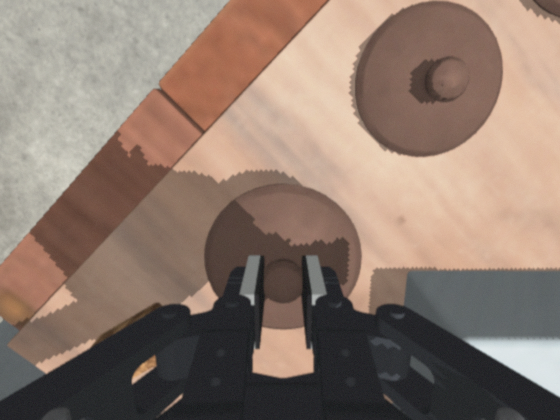

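The lid is gripped level by its knob. I'll carry it high, clear of the loop, to the right-hand slot.

Emit:
arm_command([
  [0, 0, -0.045, 0, 0, 0, 0.01],
  [0, 0, -0.09, 0, 0, 0, 0.01],
  [0, 0, -0.135, 0, 0, 0, 0.01],
  [0, 0, -0.18, 0, 0, 0, 0.01],
  [0, 0, -0.225, 0, 0, 0, 0.01],
])

```text
time_s: 5.2
eef_pos: [0.4572, 0.0059, 0.3605]
eef_rot: [-0.001, 0.922, 0.388, -0.001]
wrist_force: [-0.7, 0.0, -0.3]
opening: 0.195
```

Emit:
arm_command([
  [-0.025, 0.026, 0, 0, 0, 0, 0.01],
  [-0.055, 0.057, 0, 0, 0, 0, 0.01],
  [-0.085, 0.088, 0, 0, 0, 0, 0.01],
  [-0.115, 0.12, 0, 0, 0, 0, 0.01],
  [-0.145, 0.151, 0, 0, 0, 0, 0.01],
])

```text
time_s: 5.7
eef_pos: [0.4638, -0.2051, 0.3586]
eef_rot: [-0.001, 0.922, 0.388, -0.0]
wrist_force: [1.4, -0.1, -1.0]
opening: 0.194
```

Emit:
arm_command([
  [-0.03, 0.031, 0, 0, 0, 0, 0.01],
  [-0.06, 0.062, 0, 0, 0, 0, 0.01],
  [-0.09, 0.093, 0, 0, 0, 0, 0.01],
  [-0.104, 0.108, 0, 0, 0, 0, 0.01],
  [-0.104, 0.108, 0, 0, 0, 0, 0.01],
])

```text
time_s: 6.2
eef_pos: [0.4678, -0.3561, 0.3576]
eef_rot: [-0.001, 0.922, 0.386, -0.001]
wrist_force: [-0.5, 1.0, -1.1]
opening: 0.194
```

Emit:
arm_command([
  [0, 0, 0.04, 0, 0, 0, 0.01],
  [0, 0, 0.08, 0, 0, 0, 0.01],
  [0, 0, 0.12, 0, 0, 0, 0.01],
  [0, 0, 0.16, 0, 0, 0, 0.01],
  [0, 0, 0.17, 0, 0, 0, 0.01],
])

```text
time_s: 6.7
eef_pos: [0.4664, -0.3498, 0.184]
eef_rot: [-0.005, 0.922, 0.388, -0.002]
wrist_force: [-0.5, 0.7, -1.0]
opening: 0.196
```

```bash
python3 go.py 0 -.086 .118
```

```text
t 6.7 world [ 0.4664 -0.3498  0.184 ] box [-0.0031 -0.0847  0.184 ] open 16.8 F [-0.5  0.7 -1. ] turn [-0.62 -0.05  0.05]
target [ 0.468 -0.353  0.118] shift [-0.0014  0.0038  0.0659] rows 1.3
```

Emit:
arm_command([
  [0, 0, 0.02, 0, 0, 0, 0.01],
  [0, 0, 0.04, 0, 0, 0, 0.01],
  [0, 0, 0.06, 0, 0, 0, 0.01],
  [0, 0, 0.0715, 0, 0, 0, 0.01],
  [0, 0, 0.0715, 0, 0, 0, 0.01],
])

```text
time_s: 7.2
eef_pos: [0.4685, -0.3527, 0.1178]
eef_rot: [-0.001, 0.922, 0.388, -0.0]
wrist_force: [-0.4, 0.6, -1.4]
opening: 0.199
```

```bash
python3 go.py 0 -.086 .118
```

```text
t 7.2 world [ 0.4685 -0.3527  0.1178] box [ 0.0004 -0.0853  0.1178] open 17.0 F [-0.4  0.6 -1.4] turn [-0.1  -0.01  0.04]
target [ 0.468 -0.353  0.118] shift [-0.0007 -0.0004 -0.0002] rows 0.0
```

Emit:
arm_command([
  [0, 0, 0.002, 0, 0, 0, 0.01],
  [0, 0, 0.002, 0, 0, 0, 0.03],
  [0, 0, 0.002, 0, 0, 0, 0.05],
  [0, 0, 0.002, 0, 0, 0, 0.05],
  [0, 0, -0.02, 0, 0, 0, 0.05],
])

```text
time_s: 7.7
eef_pos: [0.4673, -0.352, 0.1362]
eef_rot: [-0.003, 0.922, 0.388, -0.001]
wrist_force: [0.5, 0.0, -0.0]
opening: 0.583
```

Emit:
arm_command([
  [0, 0, -0.05, 0, 0, 0, 0.05],
  [0, 0, -0.1, 0, 0, 0, 0.05],
  [0, 0, -0.15, 0, 0, 0, 0.05],
  [0, 0, -0.19, 0, 0, 0, 0.05],
  [0, 0, -0.2, 0, 0, 0, 0.05],
])

```text
time_s: 8.2
eef_pos: [0.47, -0.3547, 0.3453]
eef_rot: [0.005, 0.922, 0.388, 0.002]
wrist_force: [0.5, -0.6, 0.5]
opening: 0.582
```

Emit:
arm_command([
  [0.042, -0.022, 0, 0, 0, 0, 0.05],
  [0.084, -0.045, 0, 0, 0, 0, 0.05],
  [0.126, -0.067, 0, 0, 0, 0, 0.05],
  [0.168, -0.089, 0, 0, 0, 0, 0.05],
  [0.21, -0.112, 0, 0, 0, 0, 0.05],
])

```text
time_s: 8.7
eef_pos: [0.5355, -0.1231, 0.3378]
eef_rot: [-0.0, 0.922, 0.387, -0.0]
wrist_force: [0.9, 0.1, -0.4]
opening: 0.584
```

Emit:
arm_command([
  [0.042, -0.022, 0, 0, 0, 0, 0.05],
  [0.084, -0.045, 0, 0, 0, 0, 0.05],
  [0.125, -0.066, 0, 0, 0, 0, 0.05],
  [0.125, -0.066, 0.05, 0, 0, 0, 0.05],
  [0.125, -0.066, 0.1, 0, 0, 0, 0.05],
])

```text
time_s: 9.2
eef_pos: [0.5768, 0.0124, 0.2384]
eef_rot: [0.001, 0.921, 0.389, 0.002]
wrist_force: [0.6, 0.4, -1.2]
opening: 0.587
```

```bash
python3 wr.py w3; python3 go.py w .5755 .011 .0965
python3 - <<'E'
from h import *
p,d,K,t,A=cam("scene"); save("s2",p[150:340,150:480])
E
```

```text
739 [541.  21.] [ 0.8049 -0.0211  0.032 ] [ 0.8068 -0.0247  0.032 ] 0.04
579 [377. 114.] [0.6785 0.0118 0.0321] [0.6793 0.0109 0.0314] 0.036
464 [281. 201.] [0.5768 0.0132 0.0321] [0.5761 0.0127 0.0315] 0.036
t 9.25 world [0.5712 0.0124 0.2276] box [-0.1817  0.2475  0.2276] open 50.1 F [-4.6  0.2 -7.1] turn [-0.61  0.41  0.12]
target [0.576 0.011 0.096] shift [0.0029 0.0055 0.131 ] rows 2.6
```

View pics/s2.png

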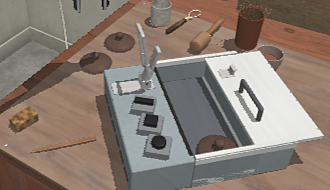

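The first lid stands in the chamber's right end, seen at (215,148). Now the second lid.

Emit:
arm_command([
  [0.001, -0.001, 0.05, 0, 0, 0, 0.05],
  [0.001, -0.001, 0.1, 0, 0, 0, 0.05],
  [0.001, -0.001, 0.13, 0, 0, 0, 0.05],
  [0.001, -0.001, 0.1415, 0, 0, 0, 0.05],
  [0.001, -0.001, 0.1415, 0, 0, 0, 0.05],
])

```text
time_s: 9.8
eef_pos: [0.5758, 0.0116, 0.097]
eef_rot: [-0.0, 0.922, 0.387, -0.001]
wrist_force: [0.7, -0.2, -0.2]
opening: 0.586
```

Emit:
arm_command([
  [0, 0, 0, 0, 0, 0, 0.035],
  [0, 0, 0, 0, 0, 0, 0.02],
  [0, 0, 0, 0, 0, 0, 0.01],
  [0, 0, 0, 0, 0, 0, 0.01],
  [0, 0, 0, 0, 0, 0, 0.01],
])

```text
time_s: 10.3
eef_pos: [0.5776, 0.0116, 0.0999]
eef_rot: [0.001, 0.922, 0.388, 0.002]
wrist_force: [0.1, -0.3, 5.8]
opening: 0.188
```

Emit:
arm_command([
  [0, 0, 0, 0, 0, 0, 0.01],
  [0, 0, -0.02, 0, 0, 0, 0.01],
  [0, 0, -0.04, 0, 0, 0, 0.01],
  [0, 0, -0.04, 0, 0, 0, 0.01],
  [0, 0, -0.04, 0, 0, 0, 0.01],
])

```text
time_s: 10.8
eef_pos: [0.5764, 0.0119, 0.138]
eef_rot: [0.001, 0.922, 0.388, 0.001]
wrist_force: [-0.8, 0.3, -1.0]
opening: 0.195
```

```bash
python3 go.py -.1775 .2505 .36 0 -.003 .36 0 -.003 .17 0 -.003 .116
```

```text
t 10.8 world [0.5764 0.0119 0.138 ] box [-0.1776  0.2507  0.138 ] open 16.6 F [-0.8  0.3 -1. ] turn [ 0.12 -0.08  0.02]
target [0.576 0.012 0.36 ] shift [ 1.00e-04  6.00e-04 -2.22e-01] rows 4.4
target [ 0.526 -0.294  0.36 ] shift [-0.2536  0.1774  0.    ] rows 6.2
target [ 0.526 -0.294  0.17 ] shift [-0.0003 -0.0004  0.19  ] rows 3.8
target [ 0.526 -0.294  0.116] shift [-0.0001 -0.0001  0.054 ] rows 1.1
```

Emit:
arm_command([
  [0, 0, -0.045, 0, 0, 0, 0.01],
  [0, 0, -0.09, 0, 0, 0, 0.01],
  [0, 0, -0.135, 0, 0, 0, 0.01],
  [0, 0, -0.18, 0, 0, 0, 0.01],
  [0, 0, -0.223, 0, 0, 0, 0.01],
])

```text
time_s: 11.3
eef_pos: [0.5753, 0.0121, 0.3608]
eef_rot: [-0.0, 0.922, 0.388, -0.0]
wrist_force: [1.2, -0.5, -0.6]
opening: 0.194
```

Emit:
arm_command([
  [-0.03, 0.021, 0, 0, 0, 0, 0.01],
  [-0.065, 0.045, 0, 0, 0, 0, 0.01],
  [-0.1, 0.07, 0, 0, 0, 0, 0.01],
  [-0.135, 0.094, 0, 0, 0, 0, 0.01],
  [-0.17, 0.119, 0, 0, 0, 0, 0.01],
])

```text
time_s: 11.8
eef_pos: [0.5411, -0.1941, 0.3586]
eef_rot: [-0.001, 0.922, 0.388, -0.0]
wrist_force: [1.1, -0.0, 0.2]
opening: 0.185
```

Emit:
arm_command([
  [-0.035, 0.024, 0, 0, 0, 0, 0.01],
  [-0.065, 0.045, 0, 0, 0, 0, 0.01],
  [-0.0835, 0.0585, 0, 0, 0, 0, 0.01],
  [-0.0835, 0.0585, 0, 0, 0, 0, 0.01],
  [-0.0835, 0.0585, 0, 0, 0, 0, 0.01],
])

```text
time_s: 12.3
eef_pos: [0.5249, -0.2934, 0.3586]
eef_rot: [-0.001, 0.922, 0.387, -0.0]
wrist_force: [0.3, -0.2, -0.2]
opening: 0.191
```

Emit:
arm_command([
  [0, 0, 0.04, 0, 0, 0, 0.01],
  [0, 0, 0.08, 0, 0, 0, 0.01],
  [0, 0, 0.12, 0, 0, 0, 0.01],
  [0, 0, 0.16, 0, 0, 0, 0.01],
  [0, 0, 0.17, 0, 0, 0, 0.01],
])

```text
time_s: 12.8
eef_pos: [0.5233, -0.2898, 0.1845]
eef_rot: [-0.004, 0.921, 0.388, -0.002]
wrist_force: [-0.5, 0.2, -0.9]
opening: 0.193
```

Emit:
arm_command([
  [0, 0, 0.02, 0, 0, 0, 0.01],
  [0, 0, 0.04, 0, 0, 0, 0.01],
  [0, 0, 0.06, 0, 0, 0, 0.01],
  [0, 0, 0.07, 0, 0, 0, 0.01],
  [0, 0, 0.0705, 0, 0, 0, 0.01],
])

```text
time_s: 13.3
eef_pos: [0.5255, -0.2926, 0.1192]
eef_rot: [-0.0, 0.922, 0.388, -0.0]
wrist_force: [-0.0, -0.6, 0.2]
opening: 0.191
```

```bash
python3 go.py 0 -.003 .117
```

```text
t 13.3 world [ 0.5255 -0.2926  0.1192] box [-0.001  -0.0025  0.1192] open 16.3 F [-0.  -0.6  0.2] turn [-0.06 -0.    0.06]
target [ 0.526 -0.294  0.117] shift [-0.0005  0.001   0.0022] rows 0.0
```

Emit:
arm_command([
  [0, 0, 0.001, 0, 0, 0, 0.01],
  [0, 0, 0.001, 0, 0, 0, 0.03],
  [0, 0, 0.001, 0, 0, 0, 0.05],
  [0, 0, 0.001, 0, 0, 0, 0.05],
  [0, 0, -0.02, 0, 0, 0, 0.05],
])

```text
time_s: 13.8
eef_pos: [0.5238, -0.2922, 0.1372]
eef_rot: [-0.002, 0.922, 0.388, -0.001]
wrist_force: [0.9, 0.7, -0.7]
opening: 0.587
```

Emit:
arm_command([
  [0, 0, -0.05, 0, 0, 0, 0.05],
  [0, 0, -0.1, 0, 0, 0, 0.05],
  [0, 0, -0.15, 0, 0, 0, 0.05],
  [0, 0, -0.19, 0, 0, 0, 0.05],
  [0, 0, -0.2, 0, 0, 0, 0.05],
])

```text
time_s: 14.3
eef_pos: [0.5268, -0.2945, 0.3464]
eef_rot: [0.005, 0.922, 0.388, 0.002]
wrist_force: [-0.5, -0.5, 0.2]
opening: 0.585
```

Emit:
arm_command([
  [0.042, -0.0135, 0, 0, 0, 0, 0.05],
  [0.084, -0.027, 0, 0, 0, 0, 0.05],
  [0.126, -0.0405, 0, 0, 0, 0, 0.05],
  [0.168, -0.054, 0, 0, 0, 0, 0.05],
  [0.21, -0.067, 0, 0, 0, 0, 0.05],
])

```text
time_s: 14.8
eef_pos: [0.6245, -0.0947, 0.3386]
eef_rot: [-0.0, 0.922, 0.387, -0.0]
wrist_force: [0.1, -0.7, 0.2]
opening: 0.585
```

Emit:
arm_command([
  [0.042, -0.0135, 0, 0, 0, 0, 0.05],
  [0.084, -0.027, 0, 0, 0, 0, 0.05],
  [0.115, -0.037, 0, 0, 0, 0, 0.05],
  [0.115, -0.037, 0.05, 0, 0, 0, 0.05],
  [0.115, -0.037, 0.1, 0, 0, 0, 0.05],
])

```text
time_s: 15.3
eef_pos: [0.6794, 0.0131, 0.2395]
eef_rot: [0.001, 0.921, 0.389, 0.002]
wrist_force: [-0.1, 0.0, -0.2]
opening: 0.585
```

Emit:
arm_command([
  [0, 0, 0, 0, 0, 0, 0.05],
  [0, 0, 0, 0, 0, 0, 0.05],
  [0, 0, 0, 0, 0, 0, 0.05],
  [0, 0, 0, 0, 0, 0, 0.05],
  [0, 0, 0, 0, 0, 0, 0.05],
])

```text
time_s: 15.8
eef_pos: [0.6794, 0.0112, 0.2422]
eef_rot: [0.001, 0.922, 0.387, 0.002]
wrist_force: [0.1, -0.2, 0.1]
opening: 0.582
```

```bash
python3 wr.py w4; python3 go.py w .6788 .0118 .098
```

```text
901 [479.  97.] [ 0.8462 -0.0367  0.0323] [ 0.8363 -0.0284  0.032 ] 0.04
504 [423. 101.] [ 0.8135 -0.0085  0.0321] [ 0.8223 -0.017   0.032 ] 0.04
454 [282. 200.] [0.6801 0.0117 0.0321] [0.6792 0.011  0.0314] 0.036
t 15.85 world [0.6791 0.0113 0.2416] box [-0.1039  0.3221  0.2416] open 50.0 F [0.2 0.4 0.9] turn [ 0.15 -0.11 -0.  ]
target [0.679 0.012 0.098] shift [-1.000e-04 -9.000e-04  1.436e-01] rows 2.9
```

Emit:
arm_command([
  [0, 0, 0.05, 0, 0, 0, 0.05],
  [0, 0, 0.1, 0, 0, 0, 0.05],
  [0, 0, 0.13, 0, 0, 0, 0.05],
  [0, 0, 0.1415, 0, 0, 0, 0.05],
  [0, 0, 0.1415, 0, 0, 0, 0.05],
])

```text
time_s: 16.35
eef_pos: [0.6776, 0.0117, 0.0967]
eef_rot: [-0.001, 0.922, 0.388, -0.001]
wrist_force: [-0.3, -0.2, 0.3]
opening: 0.588
```

Emit:
arm_command([
  [0, 0, 0, 0, 0, 0, 0.035],
  [0, 0, 0, 0, 0, 0, 0.02],
  [0, 0, 0, 0, 0, 0, 0.01],
  [0, 0, 0, 0, 0, 0, 0.01],
  [0, 0, 0, 0, 0, 0, 0.01],
])

```text
time_s: 16.85
eef_pos: [0.6802, 0.0114, 0.1012]
eef_rot: [0.001, 0.922, 0.388, 0.002]
wrist_force: [-1.2, 0.1, 6.7]
opening: 0.186
```

Emit:
arm_command([
  [0, 0, 0, 0, 0, 0, 0.01],
  [0, 0, -0.02, 0, 0, 0, 0.01],
  [0, 0, -0.04, 0, 0, 0, 0.01],
  [0, 0, -0.04, 0, 0, 0, 0.01],
  [0, 0, -0.04, 0, 0, 0, 0.01],
])

```text
time_s: 17.35
eef_pos: [0.6788, 0.0116, 0.1389]
eef_rot: [0.001, 0.922, 0.388, 0.001]
wrist_force: [-1.5, -0.0, -1.3]
opening: 0.187
```

```bash
python3 go.py -.1039 .3221 .36 0 .081 .36 0 .081 .17 0 .081 .116
```

```text
t 17.35 world [0.6788 0.0116 0.1389] box [-0.1042  0.3221  0.1389] open 15.9 F [-1.5 -0.  -1.3] turn [ 0.1  -0.07  0.02]
target [0.679 0.011 0.36 ] shift [ 2.000e-04  7.000e-04 -2.211e-01] rows 4.4
target [ 0.585 -0.234  0.36 ] shift [-2.411e-01  1.038e-01 -1.000e-04] rows 5.3
target [ 0.585 -0.234  0.17 ] shift [-0.0002 -0.0003  0.19  ] rows 3.8
target [ 0.585 -0.234  0.116] shift [-0.0001 -0.0001  0.054 ] rows 1.1
```

Emit:
arm_command([
  [0, 0, -0.045, 0, 0, 0, 0.01],
  [0, 0, -0.09, 0, 0, 0, 0.01],
  [0, 0, -0.135, 0, 0, 0, 0.01],
  [0, 0, -0.18, 0, 0, 0, 0.01],
  [0, 0, -0.222, 0, 0, 0, 0.01],
])

```text
time_s: 17.85
eef_pos: [0.6779, 0.0117, 0.3606]
eef_rot: [-0.0, 0.922, 0.388, -0.001]
wrist_force: [0.7, -0.5, -0.4]
opening: 0.187
```

Emit:
arm_command([
  [-0.03, 0.014, 0, 0, 0, 0, 0.01],
  [-0.07, 0.032, 0, 0, 0, 0, 0.01],
  [-0.11, 0.05, 0, 0, 0, 0, 0.01],
  [-0.15, 0.068, 0, 0, 0, 0, 0.01],
  [-0.19, 0.086, 0, 0, 0, 0, 0.01],
])

```text
time_s: 18.35
eef_pos: [0.6058, -0.1855, 0.3583]
eef_rot: [-0.001, 0.922, 0.388, -0.001]
wrist_force: [0.3, -0.5, -1.2]
opening: 0.194
```

Emit:
arm_command([
  [-0.03, 0.013, 0, 0, 0, 0, 0.01],
  [-0.051, 0.021, 0, 0, 0, 0, 0.01],
  [-0.051, 0.021, 0, 0, 0, 0, 0.01],
  [-0.051, 0.021, 0, 0, 0, 0, 0.01],
  [-0.051, 0.021, 0, 0, 0, 0, 0.01],
])

```text
time_s: 18.85
eef_pos: [0.5864, -0.2344, 0.3592]
eef_rot: [-0.001, 0.922, 0.388, -0.0]
wrist_force: [0.8, 0.0, -1.3]
opening: 0.187
```

Emit:
arm_command([
  [0, 0, 0.04, 0, 0, 0, 0.01],
  [0, 0, 0.08, 0, 0, 0, 0.01],
  [0, 0, 0.12, 0, 0, 0, 0.01],
  [0, 0, 0.16, 0, 0, 0, 0.01],
  [0, 0, 0.17, 0, 0, 0, 0.01],
])

```text
time_s: 19.35
eef_pos: [0.5841, -0.2324, 0.1843]
eef_rot: [-0.004, 0.921, 0.388, -0.003]
wrist_force: [-1.4, 1.2, -1.6]
opening: 0.185
```

Emit:
arm_command([
  [0, 0, 0.02, 0, 0, 0, 0.01],
  [0, 0, 0.04, 0, 0, 0, 0.01],
  [0, 0, 0.06, 0, 0, 0, 0.01],
  [0, 0, 0.069, 0, 0, 0, 0.01],
  [0, 0, 0.069, 0, 0, 0, 0.01],
])

```text
time_s: 19.85
eef_pos: [0.5865, -0.2348, 0.1209]
eef_rot: [-0.0, 0.922, 0.388, -0.0]
wrist_force: [0.2, 0.1, -1.1]
opening: 0.184
```

```bash
python3 go.py 0 .081 .119
```

```text
t 19.85 world [ 0.5865 -0.2348  0.1209] box [0.0022 0.0815 0.1209] open 15.7 F [ 0.2  0.1 -1.1] turn [-0.05  0.    0.06]
target [ 0.585 -0.234  0.119] shift [-0.0005 -0.0022  0.0019] rows 0.1
```

Emit:
arm_command([
  [0, 0, 0.003, 0, 0, 0, 0.01],
  [0, 0, 0.003, 0, 0, 0, 0.03],
  [0, 0, 0.003, 0, 0, 0, 0.05],
  [0, 0, 0.003, 0, 0, 0, 0.05],
  [0, 0, -0.02, 0, 0, 0, 0.05],
])

```text
time_s: 20.35
eef_pos: [0.5844, -0.2344, 0.1383]
eef_rot: [-0.002, 0.922, 0.388, -0.002]
wrist_force: [-0.0, 0.3, 0.3]
opening: 0.585
```

Emit:
arm_command([
  [0, 0, -0.05, 0, 0, 0, 0.05],
  [0, 0, -0.1, 0, 0, 0, 0.05],
  [0, 0, -0.13, 0, 0, 0, 0.05],
  [-0.04, 0.03, -0.13, 0, 0, 0, 0.05],
  [-0.08, 0.06, -0.13, 0, 0, 0, 0.05],
])

```text
time_s: 20.85
eef_pos: [0.5742, -0.3349, 0.274]
eef_rot: [0.002, 0.921, 0.389, 0.001]
wrist_force: [1.6, -0.5, -1.0]
opening: 0.589
```

Emit:
arm_command([
  [-0.032, 0.022, 0, 0, 0, 0, 0.05],
  [-0.032, 0.022, 0, 0, 0, 0, 0.05],
  [-0.032, 0.022, 0, 0, 0, 0, 0.05],
  [-0.032, 0.022, 0, 0, 0, 0, 0.05],
  [-0.032, 0.022, 0, 0, 0, 0, 0.05],
])

```text
time_s: 21.35
eef_pos: [0.5669, -0.3714, 0.271]
eef_rot: [-0.0, 0.922, 0.388, 0.0]
wrist_force: [0.3, 0.1, 1.0]
opening: 0.581
```

```bash
python3 - <<'E'
from h import *
p,d,K,t,A=cam("wrist"); save("w5",p); L=toB(cloud(d,K,t,A))
s,ds,Ks,ts,As=cam("scene"); save("s3",cv2.resize(s[165:325,235:475],None,fx=2,fy=2)); Ls=toB(cloud(ds,Ks,ts,As))
for n,Q in(("w",L),("s",Ls)):
    m=(Q[...,2]>.09)&(Q[...,2]<.115)&(Q[...,0]>.04)&(Q[...,0]<.13)&(Q[...,1]<.035)&(Q[...,1]>-.11); q=Q[m]
    if len(q): print(n,len(q),"handle",q.min(0).round(3),q.max(0).round(3),np.median(q,0).round(4))
    m=(Q[...,2]>.045)&(Q[...,2]<.06)&(abs(Q[...,0])<.055)&(abs(Q[...,1])<.12)
    k,l,st,c=cv2.connectedComponentsWithStats(m.astype(np.uint8))
    for i in range(1,k):
        if st[i,4]>15: print(n,"knob?",st[i,4],np.median(Q[l==i],0).round(3))
E
python3 go.py .084 -.031 .156
```

```text
w 1664 handle [ 0.078 -0.073  0.092] [0.088 0.015 0.109] [ 0.083  -0.0256  0.106 ]
w knob? 600 [0.004 0.079 0.052]
w knob? 467 [ 0.001 -0.003  0.052]
w knob? 384 [ 0.003 -0.085  0.052]
s 239 handle [ 0.078 -0.077  0.09 ] [0.089 0.012 0.11 ] [ 0.0821 -0.0391  0.1055]
s knob? 59 [0.004 0.073 0.052]
s knob? 71 [ 0.    -0.008  0.052]
s knob? 91 [ 0.002 -0.091  0.053]
t 21.45 world [ 0.567  -0.3716  0.2711] box [ 0.0839 -0.0299  0.2711] open 49.9 F [-0.5  0.4  0.3] turn [ 0.   -0.01  0.11]
target [ 0.566 -0.372  0.156] shift [-1.100e-03  1.000e-04  1.151e-01] rows 2.3
```

View pics/s3.png

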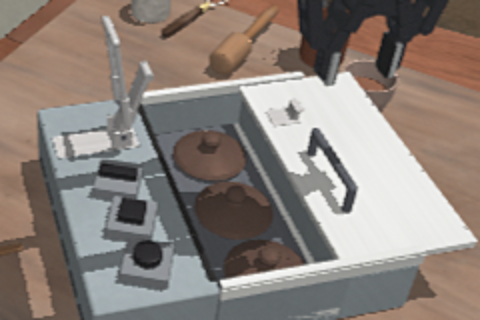

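The picture shows all three lids upright in a row. Now I'll grip the hatch handle.

Emit:
arm_command([
  [0, 0, 0.04, 0, 0, 0, 0.05],
  [0, 0, 0.08, 0, 0, 0, 0.05],
  [0, 0, 0.111, 0, 0, 0, 0.05],
  [0, 0, 0.111, 0, 0, 0, 0.05],
  [0, 0, 0.111, 0, 0, 0, 0.05],
])

```text
time_s: 21.95
eef_pos: [0.5668, -0.3723, 0.1602]
eef_rot: [-0.0, 0.922, 0.388, -0.0]
wrist_force: [-0.7, -0.4, 1.4]
opening: 0.581
```

Emit:
arm_command([
  [0, 0, 0, 0, 0, 0, 0.03],
  [0, 0, 0, 0, 0, 0, 0.01],
  [0, 0, 0, 0, 0, 0, 0.004],
  [0, 0, 0, 0, 0, 0, 0.004],
  [0, 0, 0, 0, 0, 0, 0.004],
])

```text
time_s: 22.45
eef_pos: [0.5672, -0.3733, 0.1623]
eef_rot: [0.001, 0.922, 0.388, 0.001]
wrist_force: [-1.3, 1.5, 5.1]
opening: 0.09
```

Emit:
arm_command([
  [0, -0.01, 0, 0, 0, 0, 0.004],
  [0, -0.025, 0, 0, 0, 0, 0.004],
  [0, -0.04, 0, 0, 0, 0, 0.004],
  [0, -0.055, 0, 0, 0, 0, 0.004],
  [0, -0.07, 0, 0, 0, 0, 0.004],
])

```text
time_s: 22.95
eef_pos: [0.5174, -0.3244, 0.1623]
eef_rot: [0.003, 0.922, 0.388, 0.002]
wrist_force: [3.5, -1.7, 5.1]
opening: 0.087
```

```bash
python3 go.py -.036 -.031 .16
```

```text
t 22.95 world [ 0.5174 -0.3244  0.1623] box [ 0.0155 -0.0309  0.1623] open 7.4 F [ 3.5 -1.7  5.1] turn [ 0.35 -0.04  0.01]
target [ 0.48  -0.288  0.16 ] shift [-0.0001 -0.0515  0.002 ] rows 1.0
```

Emit:
arm_command([
  [0, -0.015, -0.003, 0, 0, 0, 0.004],
  [0, -0.03, -0.003, 0, 0, 0, 0.004],
  [0, -0.042, -0.003, 0, 0, 0, 0.004],
  [0, -0.048, -0.003, 0, 0, 0, 0.004],
  [0, -0.05, -0.003, 0, 0, 0, 0.004],
])

```text
time_s: 23.45
eef_pos: [0.4835, -0.2911, 0.1627]
eef_rot: [0.006, 0.922, 0.387, 0.003]
wrist_force: [25.7, -18.9, -32.1]
opening: 0.09
```

Emit:
arm_command([
  [0, -0.001, 0, 0, 0, 0, 0.004],
  [0, -0.002, 0, 0, 0, 0, 0.004],
  [0, -0.002, 0, 0, 0, 0, 0.004],
  [0, -0.002, 0, 0, 0, 0, 0.004],
  [0, -0.002, 0, 0, 0, 0, 0.004],
])

```text
time_s: 23.95
eef_pos: [0.4833, -0.291, 0.1627]
eef_rot: [0.007, 0.922, 0.387, 0.004]
wrist_force: [27.3, -18.7, -31.9]
opening: 0.09
```

```bash
python3 go.py -.036 -.031 .16
```

```text
t 23.95 world [ 0.4833 -0.291   0.1627] box [-0.0322 -0.0308  0.1627] open 7.7 F [ 27.3 -18.7 -31.9] turn [ 0.91 -0.12 -0.06]
target [ 0.48  -0.288  0.16 ] shift [-0.0002 -0.0038  0.0026] rows 0.1
```

Emit:
arm_command([
  [0, 0.003, 0.003, 0, 0, 0, 0.004],
  [0, 0.003, 0.003, 0, 0, 0, 0.004],
  [0, 0.003, 0.003, 0, 0, 0, 0.03],
  [0, 0.003, 0.003, 0, 0, 0, 0.05],
  [0, 0.003, 0, 0, 0, 0, 0.05],
])

```text
time_s: 24.45
eef_pos: [0.4807, -0.289, 0.1625]
eef_rot: [-0.001, 0.922, 0.388, -0.0]
wrist_force: [0.8, 0.8, 0.2]
opening: 0.577
```

Emit:
arm_command([
  [0, 0, -0.04, 0, 0, 0, 0.05],
  [0, 0, -0.08, 0, 0, 0, 0.05],
  [0, 0, -0.11, 0, 0, 0, 0.05],
  [-0.04, 0.03, -0.14, 0, 0, 0, 0.05],
  [-0.08, 0.06, -0.14, 0, 0, 0, 0.05],
])

```text
time_s: 24.95
eef_pos: [0.4706, -0.3819, 0.3074]
eef_rot: [0.003, 0.921, 0.389, 0.001]
wrist_force: [1.1, -1.2, -0.1]
opening: 0.584
```

Emit:
arm_command([
  [0, 0, 0, 0, 0, 0, 0.05],
  [0, 0, 0, 0, 0, 0, 0.05],
  [0, 0, 0, 0, 0, 0, 0.05],
  [0, 0, 0, 0, 0, 0, 0.05],
  [0, 0, 0, 0, 0, 0, 0.05],
])

```text
time_s: 25.45
eef_pos: [0.4695, -0.3804, 0.3021]
eef_rot: [-0.0, 0.922, 0.388, -0.0]
wrist_force: [0.2, 0.3, 1.1]
opening: 0.59
```

```bash
cat > look.py <<'E'
import sys
from h import *
for n in sys.argv[2].split(","):
    p,d,K,t,A=cam(n); Q=toB(cloud(d,K,t,A)); hv=cv2.cvtColor(p,cv2.COLOR_RGB2HSV)
    if n=="scene": save(sys.argv[1],cv2.resize(p[165:325,235:475],None,fx=2.5,fy=2.5,interpolation=cv2.INTER_CUBIC))
    def box(nm,x0,x1,y0,y1,z0,z1):
        q=Q[(Q[...,0]>x0)&(Q[...,0]<x1)&(Q[...,1]>y0)&(Q[...,1]<y1)&(Q[...,2]>z0)&(Q[...,2]<z1)]
        if len(q)>5: print(n,nm,len(q),q.min(0).round(4),q.max(0).round(4),np.median(q,0).round(4))
    box("handle",-.08,.12,-.1,.03,.098,.115)
    box("keeper",-.055,.02,.05,.09,.083,.093)
    box("latch",-.13,.08,.03,.1,.11,.25)
    box("leverlow",-.13,-.06,.055,.085,.11,.17)
    box("bar",-.13,.08,.03,.1,.2,.25)
E
python3 look.py s4 scene,top; python3 go.py -.09 .068 .2
```

```text
scene handle 212 [-0.0349 -0.0761  0.0982] [-0.0245  0.0127  0.1095] [-0.031 -0.038  0.106]
scene keeper 38 [-0.0262  0.0588  0.083 ] [-0.0174  0.0788  0.0914] [-0.0229  0.0669  0.0886]
scene latch 514 [-0.1181  0.0439  0.11  ] [-0.0728  0.0903  0.2175] [-0.1027  0.061   0.1527]
scene leverlow 209 [-0.1054  0.0565  0.11  ] [-0.0728  0.085   0.1654] [-0.0858  0.0652  0.1422]
scene bar 85 [-0.1181  0.0449  0.2003] [-0.1092  0.0903  0.2175] [-0.1148  0.0597  0.2143]
top handle 189 [-0.0339 -0.0709  0.099 ] [-0.0237  0.0145  0.1108] [-0.0295 -0.0291  0.106 ]
top keeper 39 [-0.0256  0.0609  0.0851] [-0.0159  0.0798  0.0917] [-0.0214  0.0702  0.0886]
top latch 317 [-0.1175  0.0463  0.1107] [-0.0726  0.0932  0.2177] [-0.0962  0.0695  0.1577]
top leverlow 187 [-0.1017  0.0552  0.1115] [-0.0726  0.085   0.1654] [-0.0865  0.0698  0.1388]
top bar 101 [-0.1175  0.0477  0.2088] [-0.1096  0.0932  0.2177] [-0.1139  0.0703  0.2146]
t 25.55 world [ 0.4696 -0.3808  0.3023] box [ 0.0208 -0.1046  0.3023] open 49.7 F [ 0.2 -0.1  0.4] turn [-0.01 -0.    0.08]
target [ 0.511 -0.18   0.2  ] shift [ 0.1727 -0.1105  0.1023] rows 4.6
```

View pics/s4.png

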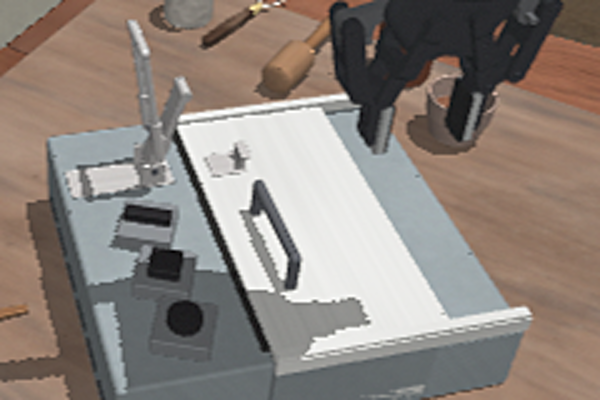

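Run:
```python
from h import *
z=np.load("/tmp/top.npz")
for nm,(p,d,K,t,A) in (("old",[z[k] for k in "pdKtA"]),("new",cam("top"))):
    Q=toB(cloud(d,K,t,A)); V=cv2.cvtColor(p,cv2.COLOR_RGB2HSV)[...,2]
    for y0 in(.02,-.02,-.1,.09):
        s=(abs(Q[...,1]-y0)<.012)&(Q[...,2]>.0)&(Q[...,2]<.082)&(Q[...,0]>-.1)&(Q[...,0]<.2)
        x=Q[...,0][s];v=V[s].astype(float);b=np.round(x/.003).astype(int)
        w=x[(v>195)&(abs(Q[...,2][s]-.074)<.005)]
        print(nm,y0,"white x",np.percentile(w,[1,2,98,99]).round(4), [(round(k*.003,3),int(v[b==k].mean()),round(Q[...,2][s][b==k].min(),3)) for k in range(-25,-14) if (b==k).any()])
```

```text
old 0.02 white x [0.0541 0.0551 0.1807 0.1823] [(-0.075, 153, np.float64(0.072)), (-0.072, 126, np.float64(0.073)), (-0.069, 43, np.float64(0.075)), (-0.066, 49, np.float64(0.075)), (-0.063, 89, np.float64(0.071)), (-0.054, 105, np.float64(0.019)), (-0.051, 103, np.float64(0.016)), (-0.048, 104, np.float64(0.015)), (-0.045, 104, np.float64(0.018))]
old -0.02 white x [0.0538 0.0549 0.1817 0.1826] [(-0.075, 154, np.float64(0.07)), (-0.072, 134, np.float64(0.072)), (-0.069, 40, np.float64(0.075)), (-0.066, 50, np.float64(0.075)), (-0.063, 93, np.float64(0.071)), (-0.057, 94, np.float64(0.018)), (-0.054, 107, np.float64(0.018)), (-0.051, 105, np.float64(0.017)), (-0.048, 104, np.float64(0.018)), (-0.045, 103, np.float64(0.017))]
old -0.1 white x [0.054  0.0553 0.1808 0.1817] [(-0.075, 154, np.float64(0.073)), (-0.072, 113, np.float64(0.073)), (-0.069, 43, np.float64(0.073)), (-0.066, 56, np.float64(0.074)), (-0.063, 92, np.float64(0.07)), (-0.057, 97, np.float64(0.019)), (-0.054, 103, np.float64(0.019)), (-0.051, 103, np.float64(0.017)), (-0.048, 100, np.float64(0.018)), (-0.045, 103, np
[... 1197 characters left out ...]
at64(0.071))]Traceback (most recent call last):
  File "<stdin>", line 9, in <module>
    return _quantile_unchecked(
        a, q, axis, out, overwrite_input, method, keepdims, weights)
    return _ureduce(a,
                    func=_quantile_ureduce_func,
    ...<5 lines>...
                    overwrite_input=overwrite_input,
                    method=method)
    r = func(a, **kwargs)
    result = _quantile(arr,
                       quantiles=q,
    ...<2 lines>...
                       out=out,
                       weights=wgt)
    slices_having_nans = np.isnan(arr[-1, ...])
                                  ~~~^^^^^^^^^
IndexError: index -1 is out of bounds for axis 0 with size 0
```

Shift check: the hatch's front edge now meets the deck's dark gasket at x≈-0.0615 and it held firm against about 33 N, so it is shut. Next I'll push the loop over from the front.

Emit:
arm_command([
  [0, 0, -0.035, 0, 0, 0, 0.0],
  [0.03, -0.031, -0.035, 0, 0, 0, 0.0],
  [0.06, -0.062, -0.035, 0, 0, 0, 0.0],
  [0.09, -0.094, -0.035, 0, 0, 0, 0.0],
  [0.12, -0.126, -0.035, 0, 0, 0, 0.0],
])

```text
time_s: 26.1
eef_pos: [0.4629, -0.2059, 0.3374]
eef_rot: [0.0, 0.922, 0.388, 0.0]
wrist_force: [1.2, -0.0, 1.1]
opening: -0.0
```

Emit:
arm_command([
  [0.03, -0.031, 0, 0, 0, 0, 0.0],
  [0.0526, -0.055, 0, 0, 0, 0, 0.0],
  [0.0526, -0.055, 0.03, 0, 0, 0, 0.0],
  [0.0526, -0.055, 0.058, 0, 0, 0, 0.0],
  [0.0526, -0.055, 0.058, 0, 0, 0, 0.0],
])

```text
time_s: 26.6
eef_pos: [0.4588, -0.1299, 0.276]
eef_rot: [-0.003, 0.922, 0.388, -0.002]
wrist_force: [-0.9, -0.1, -0.8]
opening: 0.001
```

```bash
python3 go.py -.05 .068 .275; python3 look.py s5 scene
```

```text
t 26.6 world [ 0.4588 -0.1299  0.276 ] box [-0.1624  0.0671  0.276 ] open 0.1 F [-0.9 -0.1 -0.8] turn [-0.38  0.1   0.08]
target [ 0.54  -0.208  0.275] shift [0.0007 0.1124 0.0003] rows 2.2
scene handle 210 [-0.0351 -0.0768  0.0982] [-0.0242  0.0118  0.1097] [-0.0311 -0.0376  0.1062]
scene keeper 42 [-0.0269  0.0581  0.0831] [-0.0167  0.0792  0.0916] [-0.0234  0.0671  0.0887]
scene latch 513 [-0.1181  0.044   0.111 ] [-0.0724  0.0906  0.2175] [-0.1026  0.0615  0.1533]
scene leverlow 209 [-0.1056  0.0562  0.1112] [-0.0724  0.085   0.1645] [-0.0857  0.0655  0.1416]
scene bar 84 [-0.1181  0.0454  0.201 ] [-0.11    0.0898  0.2175] [-0.1147  0.0623  0.214 ]
```

View pics/s5.png

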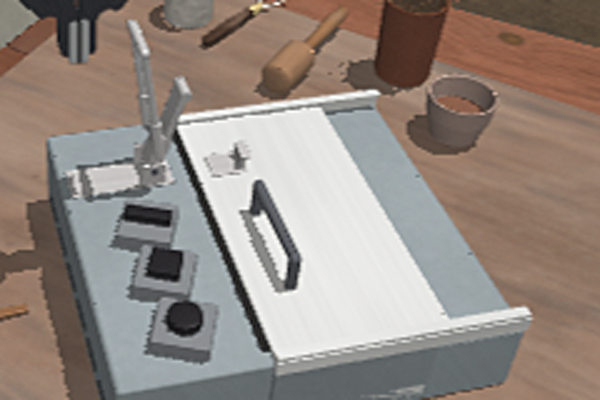

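The fingers are in front of the loop at (80,45). I'll push it to the rear.

Emit:
arm_command([
  [0, 0.02, 0, 0, 0, 0, 0],
  [0, 0.035, 0, 0, 0, 0, 0],
  [0, 0.05, 0, 0, 0, 0, 0],
  [0, 0.062, 0, 0, 0, 0, 0],
  [0, 0.074, 0, 0, 0, 0, 0],
])

```text
time_s: 27.15
eef_pos: [0.5144, -0.1842, 0.2806]
eef_rot: [0.001, 0.922, 0.387, 0.0]
wrist_force: [-0.5, 0.3, -0.5]
opening: -0.002
```

Emit:
arm_command([
  [0, 0.01, 0, 0, 0, 0, 0],
  [0, 0.02, 0, 0, 0, 0, 0],
  [0, 0.028, 0, 0, 0, 0, 0],
  [0, 0.032, 0, 0, 0, 0, 0],
  [0, 0.032, 0, 0, 0, 0, 0],
])

```text
time_s: 27.65
eef_pos: [0.5366, -0.206, 0.2792]
eef_rot: [-0.0, 0.922, 0.388, -0.0]
wrist_force: [-0.4, -1.4, -0.1]
opening: 0.001
```

```bash
python3 go.py -.05 .068 .275; python3 look.py s6 scene
python3 - <<'E'
from h import *
p,d,K,t,A=cam("scene");Q=toB(cloud(d,K,t,A))
q=Q[(Q[...,1]>.04)&(Q[...,1]<.1)&(Q[...,0]>-.13)&(Q[...,0]<.02)]
for a in np.arange(.08,.21,.01):
    k=q[(q[:,2]>=a)&(q[:,2]<a+.01)]
    if len(k): print(round(a,2),len(k),"x",k[:,0].min().round(3),k[:,0].max().round(3),"y",k[:,1].min().round(3),k[:,1].max().round(3))
E
```

```text
t 27.65 world [ 0.5366 -0.206   0.2792] box [-0.0535  0.0672  0.2792] open 0.1 F [-0.4 -1.4 -0.1] turn [-0.01  0.    0.  ]
target [ 0.54  -0.208  0.275] shift [0.0008 0.0035 0.0042] rows 0.1
scene handle 208 [-0.0349 -0.0759  0.0983] [-0.0246  0.0122  0.1095] [-0.0312 -0.0377  0.1061]
scene keeper 39 [-0.0265  0.0585  0.0839] [-0.0172  0.0786  0.0912] [-0.0227  0.0684  0.0887]
scene latch 787 [-0.1006  0.0436  0.1103] [-0.0337  0.0909  0.2499] [-0.0684  0.0603  0.1723]
scene leverlow 177 [-0.099   0.0578  0.1132] [-0.0638  0.085   0.1616] [-0.083   0.0716  0.1342]
scene bar 304 [-0.0712  0.0461  0.2001] [-0.0337  0.0878  0.2499] [-0.0551  0.0581  0.2282]
0.08 85 x -0.128 -0.017 y 0.053 0.084
0.09 86 x -0.111 -0.018 y 0.049 0.085
0.1 27 x -0.103 -0.097 y 0.058 0.078
0.11 77 x -0.101 -0.088 y 0.044 0.09
0.12 70 x -0.097 -0.083 y 0.044 0.092
0.13 70 x -0.093 -0.079 y 0.044 0.089
0.14 66 x -0.089 -0.074 y 0.046 0.093
0.15 62 x -0.083 -0.064 y 0.046 0.09
0.16 40 x -0.077 -0.066 y 0.046 0.089
0.17 32 x -0.072 -0.063 y 0.046 0.091
0.18 35 x -0.068 -0.058 y 0.045 0.09
0.19 32 x -0.063 -0.055 y 0.046 0.091
0.2 37 x -0.059 -0.046 y 0.045 0.072
```

View pics/s6.png

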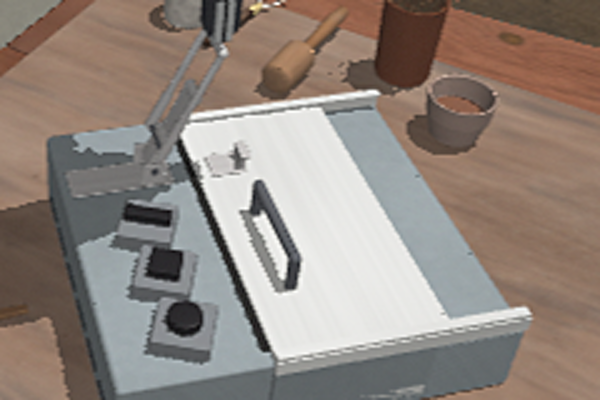

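Emit:
arm_command([
  [0, 0, 0.008, 0, 0, 0, 0],
  [0, 0.008, 0.012, 0, 0, 0, 0],
  [0, 0.016, 0.015, 0, 0, 0, 0],
  [0, 0.024, 0.015, 0, 0, 0, 0],
  [0, 0.03, 0.015, 0, 0, 0, 0],
])

```text
time_s: 28.25
eef_pos: [0.558, -0.2269, 0.2637]
eef_rot: [-0.001, 0.922, 0.388, -0.0]
wrist_force: [-0.4, -0.6, 0.6]
opening: -0.002
```

Emit:
arm_command([
  [0, 0, 0, 0, 0, 0, 0],
  [0, 0, 0, 0, 0, 0, 0],
  [0, 0, -0.03, 0, 0, 0, 0],
  [0, 0, -0.06, 0, 0, 0, 0],
  [0, 0, -0.06, 0, 0, 0, 0],
])

```text
time_s: 28.75
eef_pos: [0.5594, -0.2274, 0.3295]
eef_rot: [0.003, 0.922, 0.388, 0.002]
wrist_force: [1.5, -1.1, 0.1]
opening: 0.003
```

```bash
python3 go.py -.08 .068 .24; python3 look.py s7 scene,top
python3 - <<'E'
from h import *
p,d,K,t,A=cam("scene");Q=toB(cloud(d,K,t,A))
q=Q[(Q[...,1]>.04)&(Q[...,1]<.1)&(Q[...,0]>-.13)&(Q[...,0]<.03)]
for a in np.arange(.078,.21,.01):
    k=q[(q[:,2]>=a)&(q[:,2]<a+.01)]
    if len(k): print(round(a,2),len(k),"x",k[:,0].min().round(3),k[:,0].max().round(3),"y",k[:,1].min().round(3),k[:,1].max().round(3))
E
```

```text
t 28.75 world [ 0.5594 -0.2274  0.3295] box [-0.0224  0.0678  0.3295] open 0.2 F [ 1.5 -1.1  0.1] turn [ 0.46 -0.09  0.04]
target [ 0.518 -0.187  0.24 ] shift [ 0.     -0.0584  0.0891] rows 2.1
scene handle 210 [-0.035  -0.0772  0.0985] [-0.0248  0.0137  0.1099] [-0.0312 -0.0381  0.1061]
scene keeper 80 [-0.0491  0.0502  0.0831] [-0.0097  0.0897  0.0927] [-0.0246  0.0745  0.0879]
scene latch 258 [-0.1092  0.0429  0.1101] [-0.0806  0.0945  0.169 ] [-0.0988  0.0603  0.1267]
scene leverlow 199 [-0.1067  0.056   0.1111] [-0.0903  0.0845  0.169 ] [-0.0987  0.0622  0.1396]
top handle 81 [-0.0338 -0.0738  0.0995] [-0.0239  0.0145  0.1097] [-0.0296 -0.0561  0.1062]
top keeper 48 [-0.0441  0.0501  0.083 ] [-0.0091  0.0705  0.092 ] [-0.0215  0.0625  0.0879]
top latch 214 [-0.1084  0.0464  0.1101] [-0.0793  0.0932  0.1695] [-0.0985  0.0694  0.1184]
top leverlow 126 [-0.1063  0.0555  0.1105] [-0.0902  0.0841  0.1695] [-0.0988  0.0695  0.1457]
0.08 201 x -0.129 -0.007 y 0.04 0.098
0.09 162 x -0.111 -0.018 y 0.046 0.09
0.1 93 x -0.109 -0.054 y 0.045 0.093
0.11 104 x -0.11 -0.078 y 0.044 0.094
0.12 47 x -0.108 -0.094 y 0.048 0.087
0.13 25 x -0.101 -0.095 y 0.058 0.078
0.14 22 x -0.1 -0.095 y 0.057 0.076
0.15 28 x -0.1 -0.093 y 0.057 0.08
0.16 44 x -0.099 -0.09 y 0.057 0.08
0.17 6 x -0.097 -0.093 y 0.059 0.079
```

View pics/s7.png

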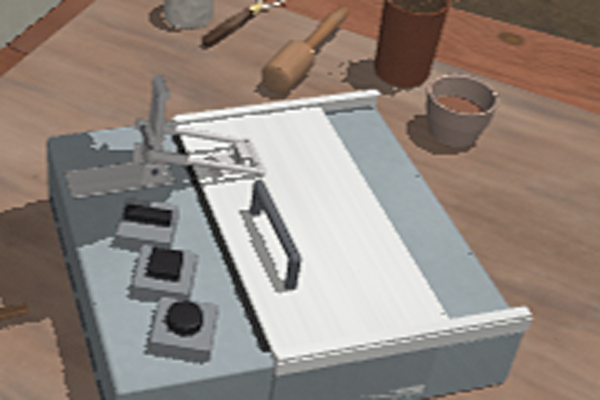

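The loop bar has dropped behind the keeper: it spans (235–262, 140–170) at x≈-0.011 with nothing standing above the lip. The lever is near upright, so I'll press it down from behind.

Emit:
arm_command([
  [0, -0.036, 0, 0, 0, 0, 0],
  [0, -0.036, 0.035, 0, 0, 0, 0],
  [0, -0.036, 0.07, 0, 0, 0, 0],
  [0, -0.036, 0.101, 0, 0, 0, 0],
  [0, -0.036, 0.101, 0, 0, 0, 0],
])

```text
time_s: 29.4
eef_pos: [0.5288, -0.1994, 0.2172]
eef_rot: [-0.005, 0.922, 0.388, -0.003]
wrist_force: [-0.7, -0.0, 0.3]
opening: -0.0
```

Emit:
arm_command([
  [0, -0.012, 0, 0, 0, 0, 0],
  [0, -0.024, 0, 0, 0, 0, 0],
  [0, -0.034, 0, 0, 0, 0, 0],
  [0, -0.041, 0, 0, 0, 0, 0],
  [0, -0.041, 0, 0, 0, 0, 0],
])

```text
time_s: 29.9
eef_pos: [0.5025, -0.1721, 0.2243]
eef_rot: [0.0, 0.922, 0.388, 0.0]
wrist_force: [-0.5, -0.7, 0.4]
opening: -0.001
```

```bash
python3 go.py -.1176 .068 .2175; python3 look.py s8 scene
```

```text
t 29.9 world [ 0.5025 -0.1721  0.2243] box [-0.1017  0.0675  0.2243] open -0.0 F [-0.5 -0.7  0.4] turn [ 0.07 -0.02  0.05]
target [ 0.491 -0.161  0.218] shift [ 0.0005 -0.0159  0.0068] rows 0.3
scene handle 209 [-0.0349 -0.0761  0.0981] [-0.0246  0.0115  0.1098] [-0.0312 -0.0369  0.1061]
scene keeper 75 [-0.0539  0.0501  0.0831] [-0.017   0.0895  0.0927] [-0.0255  0.0746  0.0885]
scene latch 1404 [-0.1298  0.0444  0.11  ] [-0.04    0.0921  0.25  ] [-0.0976  0.0569  0.2107]
scene leverlow 224 [-0.1228  0.055   0.1105] [-0.0874  0.085   0.1699] [-0.1114  0.0596  0.1584]
scene bar 922 [-0.1298  0.0454  0.2   ] [-0.04    0.0804  0.25  ] [-0.0895  0.056   0.2272]
```

View pics/s8.png

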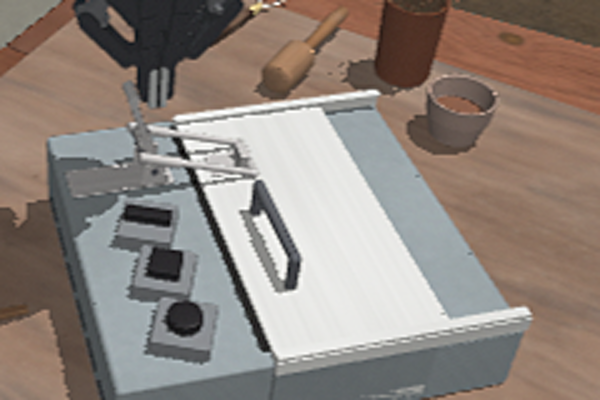

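Emit:
arm_command([
  [0, -0.009, 0.002, 0, 0, 0, 0],
  [0, -0.017, 0.0055, 0, 0, 0, 0],
  [0, -0.025, 0.011, 0, 0, 0, 0],
  [0, -0.031, 0.017, 0, 0, 0, 0],
  [0, -0.036, 0.024, 0, 0, 0, 0],
])

```text
time_s: 30.45
eef_pos: [0.4766, -0.1471, 0.1989]
eef_rot: [-0.0, 0.922, 0.388, -0.0]
wrist_force: [-1.1, 0.8, 2.3]
opening: 0.001
```

```bash
python3 go.py -.142 .068 .193;  python3 look.py s9 scene
```

```text
t 30.45 world [ 0.4766 -0.1471  0.1989] box [-0.1376  0.0673  0.1989] open 0.1 F [-1.1  0.8  2.3] turn [-0.01 -0.    0.02]
target [ 0.474 -0.144  0.193] shift [ 0.0007 -0.0044  0.0059] rows 0.1
scene handle 212 [-0.0352 -0.0761  0.098 ] [-0.0245  0.0123  0.1099] [-0.0311 -0.038   0.1061]
scene keeper 84 [-0.0536  0.05    0.083 ] [-0.0158  0.0893  0.0905] [-0.026   0.0724  0.0874]
scene latch 798 [-0.1299  0.0457  0.1102] [-0.0754  0.0803  0.2495] [-0.1088  0.0564  0.2068]
scene leverlow 88 [-0.1298  0.0555  0.1102] [-0.115   0.0783  0.1691] [-0.1248  0.0604  0.1337]
scene bar 466 [-0.1299  0.0457  0.2   ] [-0.0754  0.0803  0.2495] [-0.1029  0.056   0.2205]
```

Emit:
arm_command([
  [0, -0.005, 0.007, 0, 0, 0, 0],
  [0, -0.009, 0.015, 0, 0, 0, 0],
  [0, -0.011, 0.023, 0, 0, 0, 0],
  [0, -0.0115, 0.029, 0, 0, 0, 0],
  [0, -0.0115, 0.033, 0, 0, 0, 0],
])

```text
time_s: 31.0
eef_pos: [0.4686, -0.1393, 0.1675]
eef_rot: [-0.001, 0.922, 0.388, -0.001]
wrist_force: [-18.3, 9.6, 49.1]
opening: 0.004
```

```bash
python3 go.py -.1485 .068 .17
```

```text
t 31.0 world [ 0.4686 -0.1393  0.1675] box [-0.1489  0.0672  0.1675] open 0.3 F [-18.3   9.6  49.1] turn [-0.16  0.05  0.03]
target [ 0.469 -0.139  0.17 ] shift [ 0.0008  0.0004 -0.0025] rows 0.1
```

Emit:
arm_command([
  [0, 0, -0.01, 0, 0, 0, 0],
  [0, 0, -0.04, 0, 0, 0, 0],
  [0, 0, -0.07, 0, 0, 0, 0],
  [-0.04, 0.007, -0.07, 0, 0, 0, 0],
  [-0.085, 0.015, -0.07, 0, 0, 0, 0],
])

```text
time_s: 31.5
eef_pos: [0.4207, -0.2112, 0.2374]
eef_rot: [0.001, 0.921, 0.389, 0.001]
wrist_force: [0.2, -1.2, -0.3]
opening: 0.001
```

Emit:
arm_command([
  [-0.04, 0.008, 0, 0, 0, 0, 0],
  [-0.08, 0.015, 0, 0, 0, 0, 0],
  [-0.08, 0.015, 0, 0, 0, 0, 0],
  [-0.08, 0.015, 0, 0, 0, 0, 0],
  [-0.08, 0.015, 0, 0, 0, 0, 0],
])

```text
time_s: 32.0
eef_pos: [0.3752, -0.2778, 0.236]
eef_rot: [-0.0, 0.922, 0.388, 0.0]
wrist_force: [-0.1, 0.6, 0.0]
opening: 0.004
```

```bash
python3 look.py s10 scene
python3 - <<'E'
from h import *
p,d,K,t,A=cam("scene");Q=toB(cloud(d,K,t,A))
q=Q[(Q[...,1]>.04)&(Q[...,1]<.1)&(Q[...,2]<.15)]
for a in np.arange(-.18,.03,.01):
    k=q[(q[:,0]>=a)&(q[:,0]<a+.01)&(q[:,2]>.077)]
    if len(k): print(round(a,3),len(k),"z",k[:,2].min().round(3),k[:,2].max().round(3),"y",k[:,1].min().round(3),k[:,1].max().round(3))
E
python3 go.py -.119 -.098 .19
```

```text
scene handle 200 [-0.0349 -0.0762  0.0983] [-0.0242  0.0068  0.1096] [-0.0308 -0.0405  0.106 ]
-0.18 42 z 0.077 0.1 y 0.058 0.082
-0.17 61 z 0.077 0.098 y 0.043 0.083
-0.16 66 z 0.077 0.098 y 0.043 0.082
-0.15 68 z 0.077 0.099 y 0.043 0.079
-0.14 24 z 0.077 0.097 y 0.051 0.073
-0.13 17 z 0.077 0.086 y 0.045 0.07
-0.12 2 z 0.077 0.078 y 0.041 0.043
-0.11 29 z 0.096 0.1 y 0.054 0.084
-0.1 29 z 0.078 0.099 y 0.049 0.083
-0.09 5 z 0.077 0.078 y 0.062 0.085
-0.03 1 z 0.082 0.082 y 0.049 0.049
-0.02 2 z 0.082 0.083 y 0.054 0.057
t 32.1 world [ 0.3755 -0.2775  0.2361] box [-0.1187 -0.0966  0.2361] open -0.2 F [-0.8  0.5 -0.4] turn [-0.03 -0.01  0.12]
target [ 0.374 -0.278  0.19 ] shift [-0.0014 -0.0003  0.0461] rows 0.9
```

View pics/s10.png

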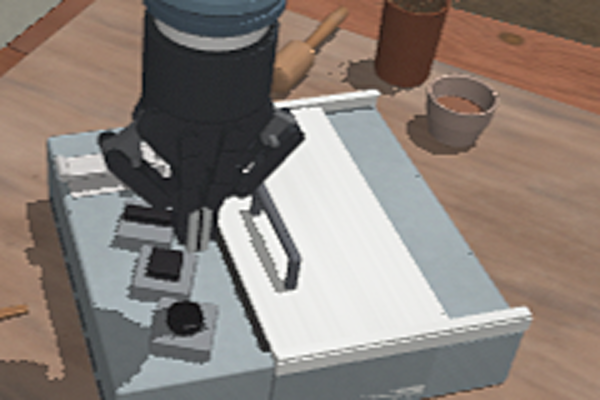

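The lever lies flat at about (90,165), but the gripper hides the keeper. I'll check from the top camera.

Run:
```python
from h import *
p,d,K,t,A=cam("top"); save("t2",cv2.resize(p[150:310,240:440],None,fx=4,fy=4,interpolation=cv2.INTER_CUBIC))
w,dw,Kw,tw,Aw=cam("wrist"); save("w6",w)
for n,(D,k,tt,a) in dict(top=(d,K,t,A),wrist=(dw,Kw,tw,Aw)).items():
    Q=toB(cloud(D,k,tt,a))
    q=Q[(Q[...,1]>.04)&(Q[...,1]<.1)&(Q[...,2]<.15)&(Q[...,2]>.077)]
    print(n,[(round(x,3),int(m.sum()),q[m][:,2].max().round(3),q[m][:,1].min().round(3),q[m][:,1].max().round(3)) for x in np.arange(-.18,.02,.005) if (m:=(q[:,0]>=x)&(q[:,0]<x+.005)).any()])
```

```text
top [(np.float64(-0.18), 9, np.float64(0.099), np.float64(0.06), np.float64(0.08)), (np.float64(-0.175), 32, np.float64(0.101), np.float64(0.041), np.float64(0.098)), (np.float64(-0.17), 30, np.float64(0.1), np.float64(0.047), np.float64(0.097)), (np.float64(-0.165), 33, np.float64(0.1), np.float64(0.04), np.float64(0.086)), (np.float64(-0.16), 38, np.float64(0.099), np.float64(0.043), np.float64(0.098)), (np.float64(-0.155), 35, np.float64(0.099), np.float64(0.04), np.float64(0.098)), (np.float64(-0.15), 28, np.float64(0.099), np.float64(0.055), np.float64(0.096)), (np.float64(-0.145), 35, np.float64(0.099), np.float64(0.055), np.float64(0.099)), (np.float64(-0.14), 37, np.float64(0.099), np.float64(0.043), np.float64(0.098)), (np.float64(-0.135), 27, np.float64(0.102), np.float64(0.049), np.float64(0.085)), (np.float64(-0.13), 32, np.float64(0.1), np.float64(0.044), np.float64(0.093)), (np.float64(-0.125), 53, np.float64(0.102), np.float64(0.047), np.float64(0.093)), (np.float64(-0.12), 49, np.float64(0.101), np.float64(0.041), np.float64(0.093)), (np.float64(-0.115), 45, np.float6
[... 1479 characters left out ...]
0.091), np.float64(0.041), np.float64(0.091)), (np.float64(-0.02), 43, np.float64(0.091), np.float64(0.047), np.float64(0.1)), (np.float64(-0.015), 14, np.float64(0.083), np.float64(0.049), np.float64(0.091)), (np.float64(-0.01), 3, np.float64(0.078), np.float64(0.08), np.float64(0.088)), (np.float64(-0.005), 2, np.float64(0.079), np.float64(0.071), np.float64(0.095)), (np.float64(0.0), 2, np.float64(0.077), np.float64(0.052), np.float64(0.08)), (np.float64(0.005), 2, np.float64(0.079), np.float64(0.077), np.float64(0.096)), (np.float64(0.01), 1, np.float64(0.077), np.float64(0.066), np.float64(0.066)), (np.float64(0.015), 1, np.float64(0.078), np.float64(0.067), np.float64(0.067))]
wrist []
```

View pics/t2.png

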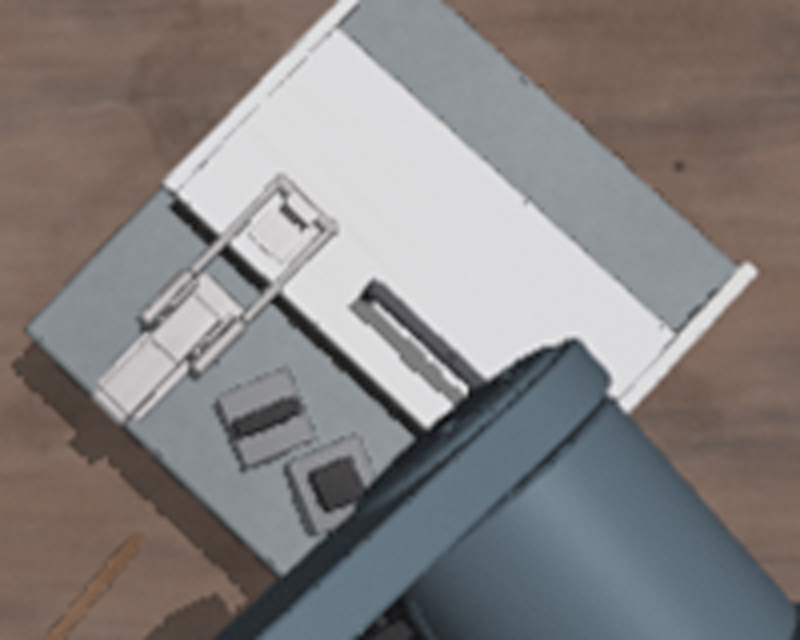

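The top view shows the lever flat at (160,345) and the bar across behind the keeper at (305,205), with the hatch shut. Now I'll press the round button.

Emit:
arm_command([
  [-0.001, 0, 0.03, 0, 0, 0, 0],
  [-0.001, 0, 0.055, 0, 0, 0, 0],
  [-0.001, 0, 0.066, 0, 0, 0, 0],
  [-0.001, 0, 0.07, 0, 0, 0, 0],
  [-0.001, 0, 0.0715, 0, 0, 0, 0],
])

```text
time_s: 32.7
eef_pos: [0.3741, -0.2782, 0.1655]
eef_rot: [-0.002, 0.922, 0.388, -0.0]
wrist_force: [-7.3, 8.9, 19.7]
opening: -0.002
```

Emit:
arm_command([
  [0, 0, 0.001, 0, 0, 0, 0],
  [0, 0, 0.001, 0, 0, 0, 0],
  [0, 0, 0.001, 0, 0, 0, 0],
  [0, 0, 0.001, 0, 0, 0, 0],
  [0, 0, 0.001, 0, 0, 0, 0],
])

```text
time_s: 33.2
eef_pos: [0.3741, -0.2781, 0.1655]
eef_rot: [-0.001, 0.922, 0.388, -0.0]
wrist_force: [-5.9, 8.2, 16.1]
opening: -0.005
```

```bash
python3 go.py -.119 -.098 .166
```

```text
t 33.2 world [ 0.3741 -0.2781  0.1655] box [-0.1193 -0.0981  0.1655] open -0.4 F [-5.9  8.2 16.1] turn [-0.16 -0.03  0.07]
target [ 0.374 -0.278  0.166] shift [ 0.0001  0.0002 -0.0005] rows 0.0
```

Round is fully down: 16 N at the stop, more than the 5 N full-press force. Now square, then bar, with the same stroke.

Emit:
arm_command([
  [0, 0, -0.02, 0, 0, 0, 0],
  [0, 0, -0.035, 0, 0, 0, 0],
  [0.026, 0, -0.035, 0, 0, 0, 0],
  [0.052, 0, -0.035, 0, 0, 0, 0],
  [0.052, 0, -0.035, 0, 0, 0, 0],
])

```text
time_s: 33.7
eef_pos: [0.4125, -0.2409, 0.2002]
eef_rot: [0.001, 0.921, 0.389, 0.001]
wrist_force: [-0.0, -0.3, -0.2]
opening: -0.002
```

Emit:
arm_command([
  [0, 0, 0.015, 0, 0, 0, 0],
  [0, 0, 0.028, 0, 0, 0, 0],
  [0, 0, 0.034, 0, 0, 0, 0],
  [0, 0, 0.035, 0, 0, 0, 0],
  [0, 0, 0.035, 0, 0, 0, 0],
])

```text
time_s: 34.2
eef_pos: [0.4106, -0.2424, 0.1655]
eef_rot: [-0.0, 0.922, 0.388, -0.0]
wrist_force: [-5.9, 6.5, 18.4]
opening: -0.002
```

Emit:
arm_command([
  [0, 0, 0, 0, 0, 0, 0],
  [0, 0, 0, 0, 0, 0, 0],
  [0, 0, -0.02, 0, 0, 0, 0],
  [0, 0, -0.035, 0, 0, 0, 0],
  [0, 0, -0.035, 0, 0, 0, 0],
])

```text
time_s: 34.7
eef_pos: [0.4113, -0.2433, 0.2007]
eef_rot: [0.002, 0.922, 0.387, 0.001]
wrist_force: [0.7, -0.2, 0.7]
opening: -0.002
```

```bash
python3 go.py -.119 .005 .2
```

```text
t 34.7 world [ 0.4113 -0.2433  0.2007] box [-0.117  -0.0471  0.2007] open -0.1 F [ 0.7 -0.2  0.7] turn [ 0.22  0.01 -0.01]
target [ 0.446 -0.205  0.2  ] shift [ 0.0521 -0.002   0.0007] rows 1.0
```

Emit:
arm_command([
  [0.026, 0, 0, 0, 0, 0, 0],
  [0.0515, 0, 0, 0, 0, 0, 0],
  [0.0515, 0, 0, 0, 0, 0, 0],
  [0.0515, 0, 0.015, 0, 0, 0, 0],
  [0.0515, 0, 0.028, 0, 0, 0, 0],
])

```text
time_s: 35.2
eef_pos: [0.4461, -0.2054, 0.1697]
eef_rot: [-0.0, 0.922, 0.388, -0.0]
wrist_force: [0.2, -0.3, 0.9]
opening: -0.002
```

Emit:
arm_command([
  [0, 0, 0.006, 0, 0, 0, 0],
  [0, 0, 0.007, 0, 0, 0, 0],
  [0, 0, 0.007, 0, 0, 0, 0],
  [0, 0, 0.007, 0, 0, 0, 0],
  [0, 0, 0.007, 0, 0, 0, 0],
])

```text
time_s: 35.7
eef_pos: [0.446, -0.2054, 0.1654]
eef_rot: [-0.001, 0.922, 0.388, -0.001]
wrist_force: [-9.3, 6.1, 24.2]
opening: 0.001
```

Emit:
arm_command([
  [0, 0, -0.03, 0, 0, 0, 0],
  [0, 0, -0.07, 0, 0, 0, 0],
  [0, 0, -0.11, 0, 0, 0, 0],
  [0, 0, -0.15, 0, 0, 0, 0],
  [0, 0, -0.15, 0, 0, 0, 0],
])

```text
time_s: 36.2
eef_pos: [0.4483, -0.2073, 0.3194]
eef_rot: [0.004, 0.922, 0.387, 0.002]
wrist_force: [0.4, 0.8, 0.9]
opening: -0.003
```

Emit:
arm_command([
  [0, -0.045, 0, 0, 0, 0, 0],
  [0, -0.09, 0, 0, 0, 0, 0],
  [0, -0.13, 0, 0, 0, 0, 0],
  [0, -0.13, 0, 0, 0, 0, 0],
  [0, -0.13, 0, 0, 0, 0, 0],
])

```text
time_s: 36.7
eef_pos: [0.3532, -0.1142, 0.3133]
eef_rot: [0.0, 0.922, 0.388, 0.0]
wrist_force: [0.5, -0.4, -0.1]
opening: 0.001
```

```bash
python3 look.py s11 scene
python3 - <<'E'
from h import *
p,d,K,t,A=cam("scene");Q=toB(cloud(d,K,t,A))
for n,y in(("round",-.098),("square",-.046),("bar",.005)):
    q=Q[(abs(Q[...,1]-y)<.005)&(abs(Q[...,0]+.119)<.008)&(Q[...,2]<.12)]; print(n,np.median(q[:,2]).round(4) if len(q) else None)
print(ctrl.get_obs()["wrist_force"],ctrl.get_obs()["time_s"])
E
```

```text
scene handle 210 [-0.0348 -0.0769  0.0981] [-0.0245  0.0128  0.1094] [-0.0311 -0.0383  0.1061]
scene keeper 72 [-0.055   0.0501  0.083 ] [-0.0149  0.0895  0.0914] [-0.0244  0.0697  0.086 ]
round 0.0984
square 0.0981
bar 0.0972
[ 0.82419436 -0.00400285  0.06704652] 36.8
```

View pics/s11.png

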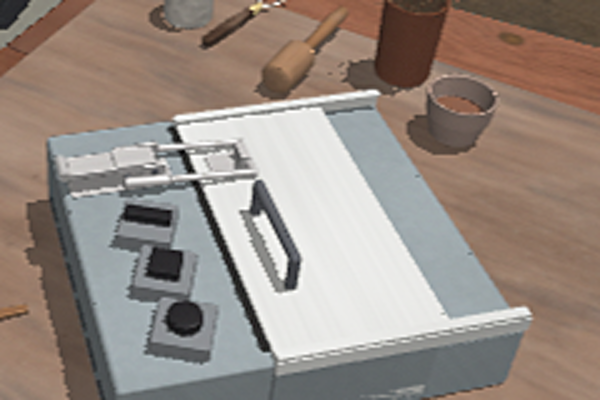

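The picture shows the latch hooked at (245,160), the lever flat at (110,165) and the buttons back up. The robot touches nothing.

```bash
python3 -c "
from bench import ctrl
print(ctrl.hand_in())"
```

```text
the job is handed in; nothing more can be done
None
```

I stood the three lids upright in the chamber, shut the hatch, and hooked the loop behind the keeper. I then pressed the lever flat and pressed round, square and bar in that order. I handed the job in at about 37 s; no verdict was reported.

**Last checks, all from the images and forces:**
- **Lids:** before closing, the three knobs lay within 4 mm in x and at y about -0.085, -0.003 and 0.079 m. They could not be seen again once the hatch was shut.
- **Hatch:** its front edge meets the deck's dark gasket, and it held against about 33 N.
- **Latch:** the lever lies flat (top at about 0.098 m) and the bar lies behind the keeper. I could not measure the spring stretch directly.
- **Buttons:** each press bottomed at 16 to 24 N, and all caps are back at about 0.098 m.
- **Robot:** it is clear of everything, with wrist force near zero.

**What disagreed:** the handle moved about 114 mm when closing, against the 120 mm full travel in the description. I read this as the hatch having started at about 0.114 m open. Pushing the lever flat also peaked at 49 N vertical at the fingertips, more than was needed.

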